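Rehang the lift-off door of the spent-battery box and refill it from the tray

ROBOT

A 6-joint arm with a two-finger parallel gripper is mounted at the origin on the work surface. World frame = base frame: x ahead of the robot, y to its left, z up, the work surface at z = 0. Lengths are in m, angles in rad, forces in N, time in s.
With the tool pointing down it reaches from about 0.4 to 0.925 m from the base axis. Payload 3.4 kg.
Tool frame: the origin (TCP) lies at the very end of the fingers, on their centre line; the grasp point (between the pads) lies robot.grip_point_offset behind it (robot.grip_point_offset is the distance from the TCP to the grasp point, in m); z points along the fingers, y is the direction in which the jaws open and shut (so a half turn about z gives the same grasp; the last joint's range is limited). The gripper opens to 85 mm and grips with 20 to 120 N. Pads are 22 mm wide; open, the fingers measure 114 mm over their backs; the gripper's body (76 mm by 85 mm) begins 54 mm behind the grasp point. The pads swing forward as they close: fully open they stand 13 mm farther back than shut.
Start: joints at [-1.367, 0.307, 1.506, -0, 1.328, -0.073], TCP at [0.158, -0.553, 0.231] pointing down, gripper open.
Joint ranges: [-3.12, 3.12], [-1.05, 2.28], [0.14, 2.33], [-1.42, 4.57], [0.1, 2.73], [-2.68, 2.68]. Speed limits (rad/s): [2.57, 2.57, 3.14, 3.14, 3.14, 3.14].

INTERFACE

Orientations are given as a unit quaternion [w, x, y, z].
In Python, from workcell import robot, optics, ticket gives the robot as it stands.
- The arm moves only by the tool carry_out, never from a script. Its argument "rows" is text: rows parted by semicolons, each of 6 numbers parted by spaces: the shift along the tool's x, y, z in m, then the turn, a rotation vector about the tool's x, y, z in degrees. In form: tx ty tz rx ry rz; .... A call has 1 to 20 rows; each row is the pose to reach, as a shift and turn from the pose commanded when the call began, along the tool's axes at that moment; what a row does not reach only later rows make up. A row lasts 1/8 s, in which the tool goes at most 62.5 mm and 10.7 degrees, less where a joint would pass 70% of its speed; a pose out of reach is approached as far as the arm can. A call with a gripper value outside its range is refused whole. "fingers" is the closure, from 0 (fully open) to 1 (shut), set as the call begins (left out, the last holds). The fingers move at their own pace and stop on an object; the grip force is fixed at half the most. Time passes only in rows, so rows that repeat a pose let the fingers close. It gives the time, the measured TCP pose, the force and the opening at its end, in the units of the state.
- robot.get_state(): the state, without advancing time (a new reading comes with each control period).
- optics.read_camera(name): name is "side" or "top" or "wrist"; returns (picture, depth): 400x640x3 uint8, red, green, blue; 400x640 float32, m along the optical axis (not along the pixel's ray), 0 where there is no reading.
- optics.camera_info(name): a dict with "vertical_fov" (degrees; the focal length in pixels is half the picture's height over the tangent of half this angle, whatever the lens; pixels are square), "cx", "cy" (the principal point, pixels), "rvec" (rotation vector, rad) and "tvec" (3), from world to camera coordinates, as OpenCV has them; the wrist camera has in their place "T_tool_cam" (4x4, takes a point from camera to tool coordinates, whose origin is the TCP and whose axes are the flange's). Camera axes: x right, y down, z forward; pixel columns grow to the right and rows downward; lengths in m; the calibration is good to about 2 mm. A picture is of the moment at which its call begins: read the wrist's pose just before it. camera_info takes no time and is no camera call.
- ticket.sign_off(): hands the job in, once; it reports no verdict.
The state is a dict: "clock": time; "q": joint angles; "joint_velocities": joint speeds; "tau": joint torques, N m; "tool_pos": TCP position; "tool_rot": TCP orientation; "ft_force": force on the tool from outside, world axes, zero at the start; "torque": the same for the moment, N m; "opening": finger opening in m.
Only numpy, scipy, OpenCV 4.12 (cv2) and the standard library are available. Lean on these libraries where they do the work, as an engineer would, in place of code of your own. Each camera call takes 0.05 s, during which the arm holds its last target. There are 200 camera calls.

TASK

The collection box for spent battery packs has just been emptied and its lift-off door stands in the panel stand: hang the door back with both knuckles fully down on their two pintle pins, swing it shut and turn the latch fully round in front of it. Then gather any battery packs lying on the bench onto the pouring tray and tip the tray over the mouth of the box so that its packs slide in; every pack has to end up in the box. Set the empty tray back flat on its cork mat and leave the other things on the bench where they are.

Things in the scene. Friction and masses are not known exactly. Their poses are not given: they have to be found in the camera images.
- box: plywood collection box screwed to the bench, 220 mm deep (its x), 200 mm wide (y), 155 mm high, walls and floor 10 mm; origin at the centre of its underside. The top is fully open (mouth). The front is its own -x face (x = -110 mm), with a door opening 144 mm wide, 44 to 130 mm high. A corner block, level with the rim, fills the 36 mm front corner at +y and carries the latch.
- mouth (a point): centre of the box's open mouth (200 x 180 mm inside), at rim height, 155 mm
- pin_low (a point): lower pintle pin, at box x -125, y -92 mm: the point where the pin leaves the flat shoulder of its bracket, on which a seated knuckle rests (46 mm above the bench). The upright steel pin is 10 mm thick, 18 mm tall, its top 5 mm tapering to 4 mm. Bracket 8 mm thick, 18 mm across, joined to the box's front. Axes as the box's.
- pin_high (a point): upper pintle pin, the same, straight above the lower; shoulder 122 mm above the bench, bracket underside at 114 mm: a lower knuckle has to come in sideways between the brackets, not from above
- door: lift-off plywood door, about 200 g. Origin on the axis of its two knuckles, level with the leaf's bottom edge; x towards the free edge, z up, +y the outer side. Leaf x 16 to 186, y -13 to -3, z 0 to 108 mm; it balances at x = 101 mm: grip the top edge there. Steel straps on the outer face to x = 54 mm. Pull knob on it at x 160, z 45 mm, 20 mm long.
- knuckle_low (a point): lower knuckle, a steel tube 14 mm long, 19 mm outside, 12.4 mm bore: centre of its lower end (door x 0, y 0, z 12 mm). Hung, this point is at pin_low, the leaf's bottom edge 34 mm above the bench, and the door turns freely.
- knuckle_high (a point): upper knuckle, the same; centre of its lower end (door x 0, y 0, z 88 mm)
- door_edge (a point): middle of the door's free edge (door x 186, y -8, z 54 mm). Shut, the door's x points along the box's +y, leaf 2 mm in front of the box, this point at box x = -117 mm. It opens anticlockwise seen from above: open by 90 degrees, door x points along the box's -x. It can be hung at any opening from about 60 to 150 degrees.
- stand: wooden panel stand fixed to the bench: base 190 (its x) x 56 x 12 mm, two pairs of posts to 57 mm above the bench, which hold the upright door's leaf in a slot along x with 3 mm of play; the leaf's bottom stands on the base, free edge towards the stand's +x. Origin at the centre of its underside.
- latch (a joint): swing latch on the rim, pivot at box x -95, y 85 mm; rad. 0 = parked, its bar pointing along the box's +y; 1.57 = fully turned, bar along the box's -x, the down-turned end (36 to 42 mm from the pivot) hanging in front of the shut door, about 9 mm off it. Turns anticlockwise seen from above, stops at both ends, stays where left (0.03 N m friction).
- latch_knob (a point): middle of the latch's upright round knob, 18 mm thick, 26 mm tall (from 8 to 34 mm above the rim), 30 mm from the pivot
- mat: cork mat fixed on the bench, 200 (its x) x 180 x 3 mm, the tray's place; origin at the centre of its underside
- tray: aluminium pouring tray, about 300 g, 170 mm long (its x), 155 mm wide; floor 4 mm, side and rear walls 4 mm thick, 32 mm high; the +x end is open. Origin at the centre of its underside. A handle bar 16 mm wide (y) runs from the rear wall forward above the floor: x -81 to -11, z 56 to 76 mm; grip it at x -45 mm. Ahead of it there is room for more packs.
- tray_lip (a point): middle of the tray's open pouring end, at floor height (tray x 85, y 0, z 4 mm). Packs slide once it is tipped by 26 to 36 degrees.
- packT1: spent battery pack: two cells side by side in a grey sleeve, a flat block 65 (its x) x 37 (y) x 18.5 mm, about 75 g; origin at the centre of its underside. Starts on the tray under the handle (two or three of these three are there; None if absent).
- packT2: spent battery pack: two cells side by side in a grey sleeve, a flat block 65 (its x) x 37 (y) x 18.5 mm, about 75 g; origin at the centre of its underside. Starts on the tray under the handle (two or three of these three are there; None if absent).
- packT3: spent battery pack: two cells side by side in a grey sleeve, a flat block 65 (its x) x 37 (y) x 18.5 mm, about 75 g; origin at the centre of its underside. Starts on the tray under the handle (two or three of these three are there; None if absent).
- packS1: spent battery pack: two cells side by side in a grey sleeve, a flat block 65 (its x) x 37 (y) x 18.5 mm, about 75 g; origin at the centre of its underside. Starts lying flat on the bench (one to three of these three are there; None if absent).
- packS2: spent battery pack: two cells side by side in a grey sleeve, a flat block 65 (its x) x 37 (y) x 18.5 mm, about 75 g; origin at the centre of its underside. Starts lying flat on the bench (one to three of these three are there; None if absent).
- packS3: spent battery pack: two cells side by side in a grey sleeve, a flat block 65 (its x) x 37 (y) x 18.5 mm, about 75 g; origin at the centre of its underside. Starts lying flat on the bench (one to three of these three are there; None if absent).
- plant: bystander: small potted plant, 92 mm wide, at the far side of the bench
- meter: bystander: hand multimeter 140 x 75 x 34 mm
- driver: bystander: screwdriver lying on the bench
- mug: bystander: white mug, 90 mm high
Mind the look-alikes: they are no part of the job. Leave any green or purple look-alike of the packS1 alone. What is shaped like the packS3 but red is not meant.

How it is judged:
On the way, in this order (a step that is already met when the one before it is completed fails the run):
1. the door is hung: both knuckles fully down on their pins, and let go (horizontal distance between knuckle_low and pin_low below 0.005 m and horizontal distance between knuckle_high and pin_high below 0.005 m and z of knuckle_low in the frame of pin_low below 0.006 m and z of knuckle_high in the frame of pin_high below 0.006 m and contact force between the fingers and door below 0.5 N), for 0.2 s.
2. the hung door is swung shut and the latch turned fully round in front of it (horizontal distance between knuckle_low and pin_low below 0.005 m and horizontal distance between knuckle_high and pin_high below 0.005 m and z of knuckle_low in the frame of pin_low below 0.006 m and z of knuckle_high in the frame of pin_high below 0.006 m and x of door_edge in the frame of box above -0.137 m and value of joint latch above 1.35 rad), for 0.2 s.
3. the tray is tipped over the mouth of the box with packs still on it (angle between tray's own z axis and vertical above 0.35 rad and horizontal distance between tray_lip and mouth below 0.13 m and z of tray_lip in the frame of box above 0.1 m and distance between any of packT1, packT2, packT3 and tray below 0.11 m), for 0.05 s.
At the end, for the whole second after the job is handed in: Both knuckles within 6 mm of their shoulders and 5 mm of the pin axes; door edge within 20 mm of shut; latch past 1.35 rad; all packs present at rest in the box below its rim; tray at rest, flat on the mat, centres within 60 mm (all of step 2 and horizontal distance between tray and mat below 0.06 m and angle between tray's own z axis and vertical below 0.06 rad and z of tray in the frame of mat below 0.012 m and linear speed of tray below 0.02 m/s and x of packT1 in the frame of box between -0.107 and 0.103 m and y of packT1 in the frame of box between -0.093 and 0.093 m and z of each of packT1, packT2, packT3, packS1, packS2, packS3 in the frame of box below 0.125 m and linear speed of each of packT1, packT2, packT3, packS1, packS2, packS3 below 0.05 m/s and x of packT2 in the frame of box between -0.107 and 0.103 m and y of packT2 in the frame of box between -0.093 and 0.093 m and x of packT3 in the frame of box between -0.107 and 0.103 m and y of packT3 in the frame of box between -0.093 and 0.093 m and x of packS1 in the frame of box between -0.107 and 0.103 m and y of packS1 in the frame of box between -0.093 and 0.093 m and x of packS2 in the frame of box between -0.107 and 0.103 m and y of packS2 in the frame of box between -0.093 and 0.093 m and x of packS3 in the frame of box between -0.107 and 0.103 m and y of packS3 in the frame of box between -0.093 and 0.093 m); the robot touches nothing.
It fails at once if the plant is knocked or moved more than 30 mm (distance of plant from where it was at the start of the episode above 0.03 m).
It fails at once if the meter is knocked or moved more than 30 mm (distance of meter from where it was at the start of the episode above 0.03 m).
It fails at once if the driver is knocked or moved more than 30 mm (distance of driver from where it was at the start of the episode above 0.03 m).
It fails at once if the mug is knocked or moved more than 30 mm (distance of mug from where it was at the start of the episode above 0.03 m).
Of packT1, packT2, packT3 only 2 to 3 are there at a start; the rules pass over those that are not, and their reading is None.
Of packS1, packS2, packS3 only 1 to 3 are there at a start; the rules pass over those that are not, and their reading is None.
At some moment in a run one of packS1, packS2, packS3 may be knocked a few centimetres aside while the robot is not near it.
It also fails if it takes over 210 s, if anything falls off the work surface, if the arm or the gripper's body presses on something with over 40 N, if the wrist force passes 120 N, or if a joint passes its speed limit or range.

## Working session

There is one attempt and no reset: what is moved stays moved. The work goes in short steps, Python scripts to look and compute and a tool call to move; the robot and the scene stay as the last step left them, time stands still between calls to the robot, and variables do not carry over. Pictures are saved under pics/ and viewed, about 12 in all and at most 16, crops included, and the job is handed in when it is done.

Besides the shell and the picture viewer there is one more tool, called in YAML: its name, and indented under it one key for each argument. carry_out: Moves the arm, as the interface text tells. Its arguments: {"type":"object","properties":{"rows":{"type":"string"},"fingers":{"type":"number"}},"required":["rows"]}

```bash
ls; mkdir -p pics
cat > h.py <<'E'
import numpy as np, cv2
from workcell import robot, optics, ticket
from scipy.spatial.transform import Rotation as R
def tool():
    s=robot.get_state(); w,x,y,z=s["tool_rot"]
    T=np.eye(4); T[:3,:3]=R.from_quat([x,y,z,w]).as_matrix(); T[:3,3]=s["tool_pos"]; return T
def cam(name):
    T=tool(); i=optics.camera_info(name); im,d=optics.read_camera(name)
    if name=="wrist": M=T@np.array(i["T_tool_cam"])
    else:
        M=np.eye(4); r=cv2.Rodrigues(np.array(i["rvec"],float))[0]; M[:3,:3]=r.T; M[:3,3]=-r.T@np.array(i["tvec"],float).ravel()
    f=200/np.tan(np.radians(i["vertical_fov"])/2)
    v,u=np.mgrid[:400,:640]
    P=np.stack([(u-i["cx"])/f*d,(v-i["cy"])/f*d,d],-1)@M[:3,:3].T+M[:3,3]
    P[d==0]=np.nan
    return im,d,P,M,f,i
def save(n,im,crop=None,s=1):
    if crop: im=im[crop[1]:crop[3],crop[0]:crop[2]]
    im=cv2.resize(im,None,fx=s,fy=s,interpolation=cv2.INTER_CUBIC)
    cv2.imwrite("pics/"+n+".png",im[...,::-1])
def shift(target,yaw_deg=None):
    """tool-frame shift to world target, turn for tool-down with jaw axis (tool y) at yaw"""
    T=tool(); print("shift",np.round(T[:3,:3].T@(np.array(target)-T[:3,3]),4))
    return T
E
python3 - <<'E'
from h import *
s=robot.get_state()
print({k:np.round(v,4) for k,v in s.items()}, robot.grip_point_offset)
print(np.round(tool(),3))
for n in("top","side"):
    im,d,P,M,f,i=cam(n); np.savez(n,im=im,P=P,M=M); save(n+"0",im,s=1.25); print(n,np.round(M,3),f,i["cx"],i["cy"])
print(optics.camera_info("wrist"))
E
```

```text
pics
{'clock': np.float64(0.0), 'q': array([-1.3665,  0.3076,  1.5077,  0.    ,  1.3284, -0.0735]), 'joint_velocities': array([ 0.0012,  0.0004,  0.0018, -0.0008, -0.0015,  0.0016]), 'tau': array([-5.00000e-04, -4.57543e+01, -2.51919e+01, -1.00000e-04,
        1.34000e-02,  0.00000e+00]), 'tool_pos': array([ 0.1575, -0.5523,  0.2304]), 'tool_rot': array([-0.001 ,  0.9904,  0.1384, -0.    ]), 'ft_force': array([ 0.1622,  0.3383, -0.4271]), 'torque': array([-0.0065, -0.0095,  0.0355]), 'opening': np.float64(0.0855)} 0.0187
[[ 0.962  0.274 -0.     0.158]
 [ 0.274 -0.962  0.002 -0.552]
 [ 0.    -0.002 -1.     0.23 ]
 [ 0.     0.     0.     1.   ]]
top [[ 0.012 -0.987  0.157  0.364]
 [-1.    -0.014 -0.015 -0.052]
 [ 0.017 -0.157 -0.987  1.251]
 [ 0.     0.     0.     1.   ]] 462.2273990995969 319.1890961085916 211.7663001060839
side [[ 0.986 -0.115  0.121  0.389]
 [-0.166 -0.593  0.788 -0.931]
 [-0.019 -0.797 -0.604  0.811]
 [ 0.     0.     0.     1.   ]] 407.8975295146049 314.51672975088843 192.18936792670368
{'vertical_fov': 68.0468842717481, 'cx': 315.53382288807353, 'cy': 204.30914789102138, 'T_tool_cam': array([[-2.36190128e-04, -9.48674034e-01, -3.16255469e-01,
         8.15598828e-02],
       [ 9.99999915e-01, -3.31387965e-04,  2.47233828e-04,
        -7.49052500e-04],
       [-3.39347569e-04, -3.16255384e-01,  9.48674031e-01,
        -1.42611691e-01],
       [ 0.00000000e+00,  0.00000000e+00,  0.00000000e+00,
         1.00000000e+00]])}
```

View pics/top0.png

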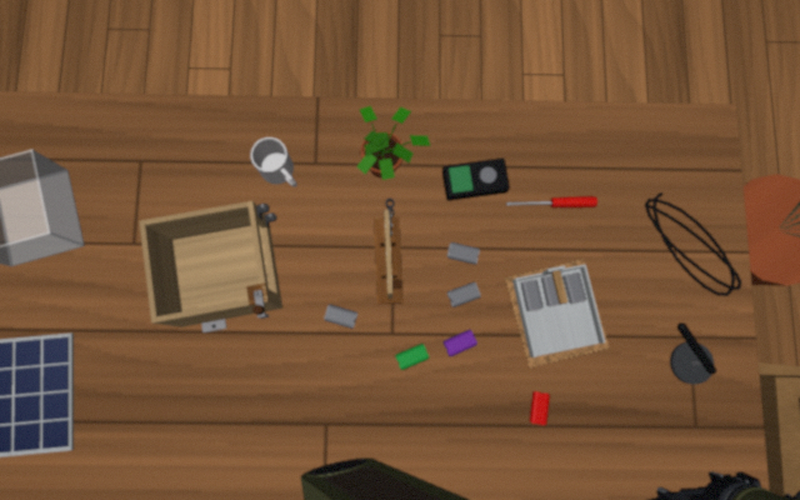

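View pics/side0.png

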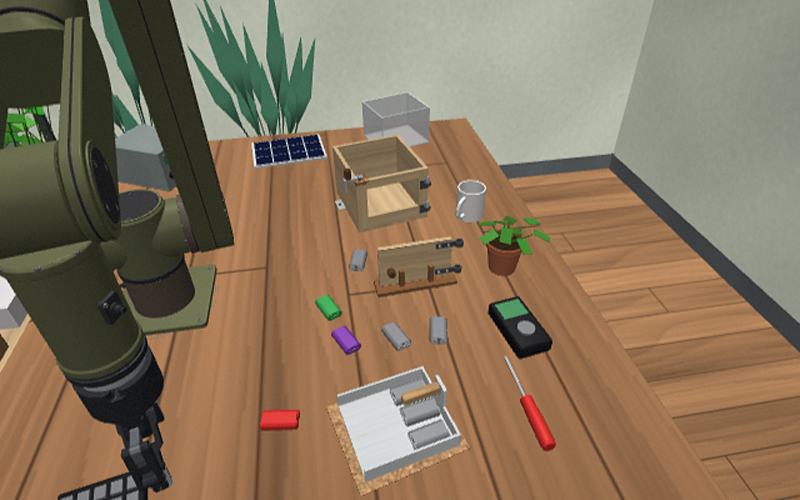

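The top picture shows three grey loose packs at (463,253), (464,294) and (341,316). The look-alikes are green at (412,356), purple at (460,342) and red at (540,408). The door stands at (389,250) with its knuckles at the far end, (390,203). The box is at (210,262) with the latch at (258,298) and the pins at (266,213). The tray at (556,310) holds three packs. Next I'll get coordinates.

Run:
```python
from h import *
D=np.load("top.npz"); im,P=D["im"],D["P"]; z=P[...,2]
bx=np.array([0]);
def rect(m,n):
    p=P[m][:,:2].astype(np.float32)*1000; (c,s,a)=cv2.minAreaRect(p); print(n,m.sum(),np.round(c),np.round(s),round(a,1),"z",np.round(np.nanmedian(P[m][:,2])*1000,1)); return p
v,u=np.mgrid[:400,:640]
def reg(x0,y0,x1,y1): return (u>x0/1.25)&(u<x1/1.25)&(v>y0/1.25)&(v<y1/1.25)
rect(reg(130,190,290,335)&(abs(z-.155)<.006),"box rim")
rect(reg(130,190,300,335)&(z>.168),"latch knob")
m=reg(350,190,420,310); rect(m&(abs(z-.120)<.012),"door top"); rect(m&(abs(z-.012)<.005),"stand base"); rect(m&(z<.135)&(z>.03),"door+posts")
t=reg(500,255,615,370); rect(t&(z>.0)&(abs(z-.032)<.004),"tray walls");rect(t&(z>.06),"handle")
rect(t&(abs(z-.0225)<.003),"traypacks")
hsv=cv2.cvtColor(im,cv2.COLOR_RGB2HSV)
print("hsv pack",hsv[int(253/1.25),int(463/1.25)],hsv[int(316/1.25),int(341/1.25)],"bench",hsv[int(270/1.25),int(463/1.25)])
for n,(a,b) in dict(A=(463,253),B=(464,294),C=(341,316),green=(412,356),purple=(460,342),red=(540,408)).items():
    m=reg(a-28,b-26,a+28,b+26)&(z>.0145)&(z<.03)
    k,l=cv2.connectedComponents(m.astype(np.uint8)); c=l[int(b/1.25),int(a/1.25)]; rect(l==c,n)
for n,q in dict(mug=(reg(245,135,300,190)),plant=reg(350,100,435,180),meter=reg(435,155,515,205),driver=reg(500,190,605,212)).items():
    m=q&(z>.01); print(n,np.round(np.nanmin(P[m],0),3),np.round(np.nanmax(P[m],0),3))
save("topbox",im,(100,140,240,270),5.7)
```

```text
box rim 1660 [530. 305.] [228. 223.] 11.3 z 154.8
latch knob 58 [448. 190.] [16. 16.] 10.9 z 188.5
door top 331 [586. -48.] [ 17. 195.] 90.0 z 119.1
stand base 934 [600. -43.] [247. 105.] 16.9 z 12.0
door+posts 518 [586. -47.] [195.  40.] 6.3 z 116.8
tray walls 369 [ 467. -411.] [169. 158.] 12.2 z 31.8
handle 245 [ 516. -404.] [77. 36.] 17.9 z 77.9
traypacks 562 [ 465. -411.] [165. 154.] 12.1 z 23.3
hsv pack [115  13 121] [126  10 127] bench [ 13 140 129]
A 255749 [1587. -245.] [2838. 1756.] 56.2 z -0.4
B 269 [ 500. -211.] [36. 64.] 22.0 z 18.4
C 281 [450.  53.] [65. 35.] 74.9 z 18.3
green 290 [ 366. -100.] [35. 64.] 23.8 z 18.4
purple 286 [ 397. -202.] [35. 65.] 25.0 z 18.0
red 295 [ 264. -368.] [35. 65.] 81.5 z 18.6
mug [0.726 0.153 0.01 ] [0.818 0.243 0.097]
plant [ 0.726 -0.13   0.011] [0.886 0.019 0.146]
meter [ 0.701 -0.323  0.01 ] [ 0.802 -0.163  0.045]
driver [ 0.696 -0.504  0.01 ] [ 0.73  -0.294  0.032]
```

View pics/topbox.png

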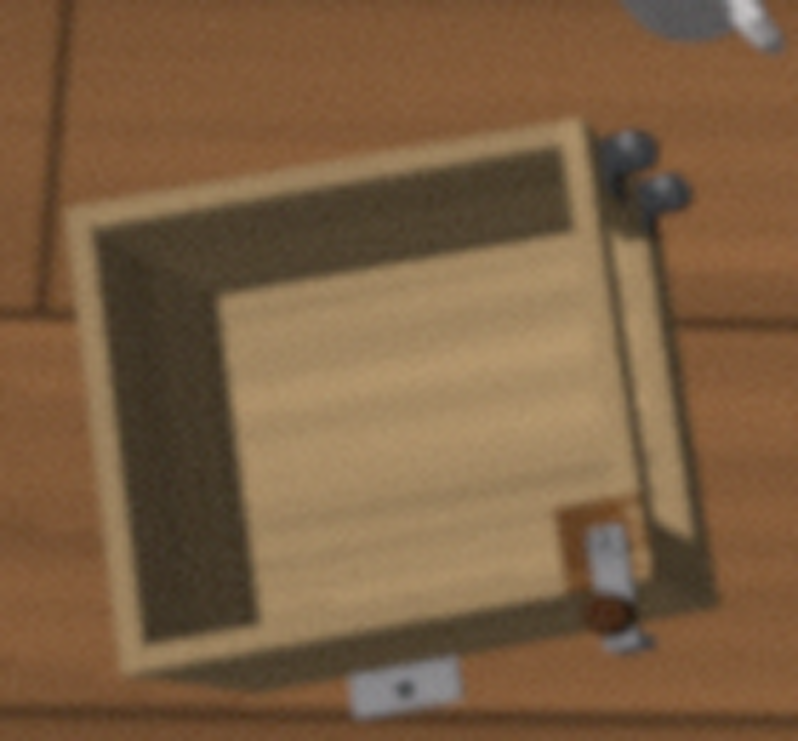

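Run:
```python
from h import *
from scipy.optimize import minimize
D=np.load("top.npz"); im,P=D["im"],D["P"]; z=P[...,2]
v,u=np.mgrid[:400,:640]
def reg(x0,y0,x1,y1): return (u>x0/1.25)&(u<x1/1.25)&(v>y0/1.25)&(v<y1/1.25)
def comp(m,a,b):
    k,l=cv2.connectedComponents(m.astype(np.uint8)); w=int(b/1.25),int(a/1.25)
    c=l[w[0]-3:w[0]+4,w[1]-3:w[1]+4]; c=c[c>0]; return l==np.bincount(c).argmax()
m=reg(130,190,290,335)&(abs(z-.155)<.004)
q=P[m][:,:2]*1000
def cost(p):
    a=np.radians(p[2]); x=(q-p[:2])@[np.cos(a),np.sin(a)]; y=(q-p[:2])@[-np.sin(a),np.cos(a)]
    # distance to wall centreline rectangle 210x190
    dx=abs(x)-105; dy=abs(y)-95
    d=np.where((dx<0)&(dy<0),-np.maximum(dx,dy),np.hypot(np.maximum(dx,0),np.maximum(dy,0)))
    return np.minimum(d,12).mean()
best=min((minimize(cost,[530+i,305+j,a],method="Nelder-Mead") for i in(-8,0,8) for j in(-8,0,8) for a in(97,101,105)),key=lambda r:r.fun)
print("box",np.round(best.x,1),best.fun)
m=reg(350,200,420,310)&(z>.110)&(z<.128); q=P[m]*1000
l=cv2.fitLine(q[:,:2].astype(np.float32),cv2.DIST_HUBER,0,.01,.01).ravel(); t=(q[:,:2]-l[2:])@l[:2]
print("door line",np.round(l,3),np.degrees(np.arctan2(l[1],l[0])),"ends",l[2:]+l[:2]*t.min(),l[2:]+l[:2]*t.max())
n=(q[:,:2]-l[2:])@np.array([-l[1],l[0]])
for a in np.arange(t.min(),t.max(),10):
    k=(t>=a)&(t<a+10); print(int(a),np.round([n[k].min(),n[k].max(),q[k,2].mean()],0),end=" ")
print()
for nm,(a,b) in dict(A=(463,253)).items():
    mm=comp(reg(a-28,b-26,a+28,b+26)&(z>.0145)&(z<.03),a,b); print(nm,mm.sum(),cv2.minAreaRect(P[mm][:,:2].astype(np.float32)*1000))
t=reg(500,255,615,370)
m=t&(z>.065)&(z<.085); q=P[m][:,:2]*1000; print("handle",cv2.minAreaRect(q.astype(np.float32)),cv2.fitLine(q.astype(np.float32),cv2.DIST_HUBER,0,.01,.01).ravel())
```

```text
box [542.4 306.4 101.4] 3.2229762760429628
door line [ 9.99000e-01  3.60000e-02  5.77587e+02 -4.71540e+01] 2.0816507 ends [488.61017691 -50.38805524] [676.44169173 -43.56082034]
-89 [ -6.   4. 120.] -79 [ -4.   3. 120.] -69 [ -4.   3. 120.] -59 [ -5.   3. 121.] -49 [ -5.   3. 119.] -39 [ -5.   5. 121.] -29 [ -3.   5. 120.] -19 [ -3.   5. 120.] -9 [ -3.   4. 120.] 0 [ -4.   4. 120.] 10 [ -4.   4. 119.] 20 [ -4.   6. 119.] 30 [ -2.   6. 120.] 40 [ -7.   6. 119.] 50 [ -7.   6. 118.] 60 [ -5.   5. 119.] 70 [ -7.   5. 118.] 80 [-10.  -0. 115.] 90 [-13.   2. 114.] 
A 251 ((589.8849487304688, -210.62307739257812), (64.42573547363281, 35.29405212402344), 78.307373046875)
handle ((514.8475952148438, -401.003173828125), (75.56888580322266, 36.10633087158203), 12.432958602905273) [ 9.7897017e-01  2.0400359e-01  5.1489325e+02 -3.9880582e+02]
```

```bash
cat >> h.py <<'E'
def go(x,y,z,phi,pitch=0,T=None):
    """pose: tool x at world yaw phi (deg), tool z down, then pitched about the tool's y"""
    T=tool() if T is None else T
    G=np.eye(4); G[:3,:3]=(R.from_euler("z",phi,degrees=True)*R.from_euler("x",180,degrees=True)*R.from_euler("y",pitch,degrees=True)).as_matrix(); G[:3,3]=[x,y,z]
    E=np.linalg.inv(T)@G; d=E[:3,3]; r=R.from_matrix(E[:3,:3]).as_rotvec(degrees=True)
    print("row",*np.round(d,4),*np.round(r,2)," rows>=",round(max(np.linalg.norm(d)/.0625,np.linalg.norm(r)/10.7),1)); return G
E
python3 -c "
from h import *
go(.573,-.047,.23,2.1)"
```

```text
row 0.5381 -0.372 0.0012 -0.11 0.01 13.82  rows>= 10.5
```

carry_out:
  rows: "0.538 -0.372 0.001 0 0 13.8;0.538 -0.372 0.001 0 0 13.8;0.538 -0.372 0.001 0 0 13.8;0.538 -0.372 0.001 0 0 13.8;0.538 -0.372 0.001 0 0 13.8;0.538 -0.372 0.001 0 0 13.8;0.538 -0.372 0.001 0 0 13.8;0.538 -0.372 0.001 0 0 13.8;0.538 -0.372 0.001 0 0 13.8;0.538 -0.372 0.001 0 0 13.8;0.538 -0.372 0.001 0 0 13.8;0.538 -0.372 0.001 0 0 13.8;0.538 -0.372 0.001 0 0 13.8;0.538 -0.372 0.001 0 0 13.8;0.538 -0.372 0.001 0 0 13.8;0.538 -0.372 0.001 0 0 13.8"
  fingers: 0

```text
clock: 2.1
tool_pos: [0.5727, -0.0484, 0.2305]
tool_rot: [0.0, 1.0, 0.018, 0.0]
ft_force: [-0.1, 0.2, -0.3]
opening: 0.0855
```

Run:
```python
from h import *
T=tool(); print(np.round(T,4))
im,d,P,M,f,i=cam("wrist"); np.savez("w1",im=im,P=P,M=M); save("w1",im,s=1.25)
z=P[...,2]; m=(z>.112)&(z<.127)&(abs(P[...,1]+.047)<.03)
q=P[m]*1000
l=cv2.fitLine(q[:,:2].astype(np.float32),cv2.DIST_HUBER,0,.01,.01).ravel(); t=(q[:,:2]-l[2:])@l[:2]; n=(q[:,:2]-l[2:])@np.array([-l[1],l[0]])
print(np.round(l,4),np.degrees(np.arctan2(l[1],l[0])),l[2:]+l[:2]*t.min(),l[2:]+l[:2]*t.max())
for a in np.arange(t.min(),t.max(),10):
    k=(t>=a)&(t<a+10); print(int(a+l[2]),np.round([n[k].min(),n[k].max(),np.median(q[k,2])],1),end=" ")
```

```text
[[ 9.994e-01  3.570e-02  3.000e-04  5.727e-01]
 [ 3.570e-02 -9.994e-01 -0.000e+00 -4.840e-02]
 [ 2.000e-04  1.000e-04 -1.000e+00  2.305e-01]
 [ 0.000e+00  0.000e+00  0.000e+00  1.000e+00]]
[ 9.995000e-01  3.120000e-02  5.923328e+02 -4.577500e+01] 1.7860126 [489.75954317 -48.97339913] [684.03455363 -42.91553477]
489 [ -6.1   2.8 119.9] 499 [ -6.    3.8 120. ] 509 [ -5.9   3.8 120. ] 519 [ -5.8   3.8 119.8] 529 [ -4.7   3.8 119.8] 539 [ -4.7   4.7 120. ] 549 [ -4.6   4.6 120. ] 559 [ -4.5   4.6 120.1] 569 [ -4.4   5.5 120. ] 579 [ -3.5   5.5 119.9] 589 [ -3.4   5.4 120. ] 599 [ -3.3   6.3 119.9] 609 [ -3.2   6.2 120.1] 619 [ -6.7   7.  119.6] 629 [ -6.6   7.  119.6] 639 [ -6.5   6.9 119.7] 649 [ -6.4   7.7 119.7] 659 [-11.9   2.  114. ] 669 [-13.4   4.5 114. ] 679 [-11.7   2.  114. ]
```

View pics/w1.png

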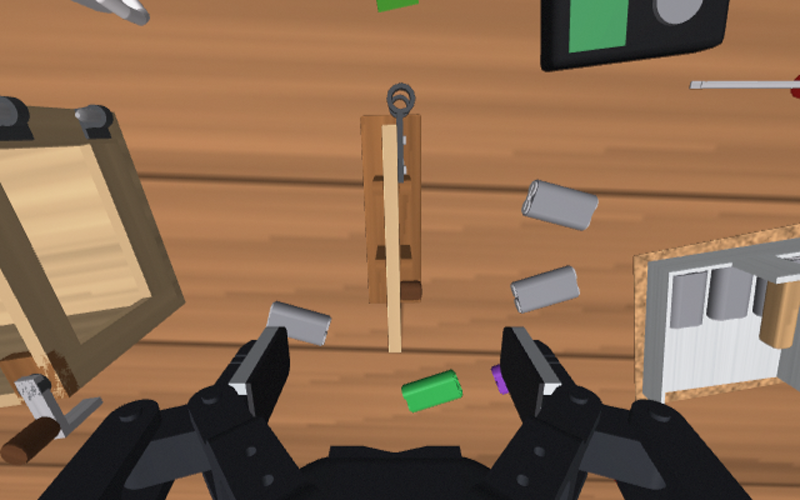

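Run:
```python
from h import *
D=np.load("w1.npz"); P=D["P"]; z=P[...,2]
m=(abs(z-.12)<.0015)&(abs(P[...,1]+.047)<.02)&(P[...,0]<.612)&(P[...,0]>.485)
q=P[m][:,:2].astype(np.float32)*1000
l=cv2.fitLine(q,cv2.DIST_L2,0,.01,.01).ravel(); t=(q-l[2:])@l[:2]
th=np.degrees(np.arctan2(l[1],l[0])); print("leaf",l,th,"end",l[2:]+l[:2]*t.min())
e=l[2:]+l[:2]*t.min(); 
dx=-l[:2]; dy=np.array([-dx[1],dx[0]])   # door y = z x x
# leaf centre line y=-8, x=186 at e
org=e-186*dx+8*dy; print("knuckle axis from leaf",org,"grip101",org+101*dx-8*dy)
m=(abs(z-.114)<.0015)&(P[...,0]>.655)&(P[...,0]<.7)&(abs(P[...,1]+.047)<.03)
k=P[m][:,:2].astype(np.float32)*1000; print("knuckle circle",cv2.minEnclosingCircle(k),len(k))
# pins
for nm,h in(("high top",.140),("low top",.064)):
    m=(abs(z-h)<.0015)&(abs(P[...,0]-.657)<.04)&(abs(P[...,1]-.202)<.04); k=P[m][:,:2]*1000; print(nm,len(k),k.mean(0) if len(k) else 0, k.min(0) if len(k) else 0,k.max(0) if len(k) else 0)
for nm,h in(("high shoulder",.122),("low shoulder",.046)):
    m=(abs(z-h)<.0015)&(abs(P[...,0]-.657)<.05)&(abs(P[...,1]-.202)<.05); k=P[m][:,:2].astype(np.float32)*1000; print(nm,len(k),cv2.minAreaRect(k) if len(k)>3 else 0)
```

```text
leaf [ 9.9826747e-01  5.8839552e-02  5.5518414e+02 -4.6901344e+01] 3.3732061 end [489.73004 -50.75932]
knuckle axis from leaf [675.8785   -47.801304] grip101 [574.58276  -45.757957]
knuckle circle ((669.77099609375, -47.52336120605469), 14.43626880645752) 301
high top 0 0 0 0
low top 109 [650.98302141 213.40531436] [633.63350839 198.17435686] [662.73760359 223.47622676]
high shoulder 237 ((656.86279296875, 199.64381408691406), (12.604308128356934, 18.368959426879883), 75.77954864501953)
low shoulder 354 ((637.2754516601562, 209.4921875), (26.354572296142578, 60.236289978027344), 82.5446548461914)
```

```bash
python3 -c "
from h import *
go(.5746,-.0458,.087,3.4)"
```

```text
row 0.0019 -0.0024 0.1435 0.0 -0.01 -1.34  rows>= 2.3
```

carry_out:
  rows: "0.002 -0.0024 0.05 0 0 -1.3;0.002 -0.0024 0.09 0 0 -1.3;0.002 -0.0024 0.12 0 0 -1.3;0.002 -0.0024 0.1435 0 0 -1.3;0.002 -0.0024 0.1435 0 0 -1.3;0.002 -0.0024 0.1435 0 0 -1.3"

```text
clock: 2.9
tool_pos: [0.5757, -0.0454, 0.0876]
tool_rot: [0.0, 1.0, 0.03, 0.001]
ft_force: [-0.4, -0.6, 1.3]
opening: 0.0856
```

carry_out:
  rows: "0 0 0 0 0 0;0 0 0 0 0 0;0 0 0 0 0 0;0 0 0 0 0 0;0 0 0 0 0 0;0 0 0 0 0 0;0 0 0 0 0 0;0 0 0 0 0 0"
  fingers: 1

```text
clock: 3.9
tool_pos: [0.5752, -0.0454, 0.0871]
tool_rot: [0.0, 1.0, 0.03, 0.0]
ft_force: [-0.3, -1.7, 4.6]
opening: 0.0092
```

carry_out:
  rows: "0 0 -0.02 0 0 0;0 0 -0.04 0 0 0;0 0 -0.065 0 0 0;0 0 -0.065 0 0 0;0 0 -0.065 0 0 0"

```text
clock: 4.53
tool_pos: [0.5739, -0.0449, 0.1505]
tool_rot: [-0.0, 1.0, 0.03, -0.001]
ft_force: [0.2, -0.5, -2.7]
opening: 0.0092
```

```bash
python3 -c "
from h import *
print(np.round(tool(),4),robot.get_state()['opening'],robot.get_state()['ft_force'])
go(.590,.045,.152,76.4)"
```

```text
[[ 9.982e-01  5.960e-02 -2.300e-03  5.739e-01]
 [ 5.960e-02 -9.982e-01  6.000e-04 -4.490e-02]
 [-2.300e-03 -7.000e-04 -1.000e+00  1.505e-01]
 [ 0.000e+00  0.000e+00  0.000e+00  1.000e+00]] 0.009153868381552095 [ 0.17258101 -0.45360461 -2.70171622]
row 0.0214 -0.0888 -0.0015 -0.12 0.08 -72.99  rows>= 6.8
```

carry_out:
  rows: "0 -0.005 -0.001 0 0 -6;0 -0.01 -0.001 0 0 -13;0.003 -0.02 -0.001 0 0 -20;0.006 -0.03 -0.001 0 0 -27;0.009 -0.04 -0.001 0 0 -34;0.012 -0.05 -0.001 0 0 -41;0.015 -0.06 -0.001 0 0 -48;0.018 -0.07 -0.001 0 0 -55;0.02 -0.08 -0.001 0 0 -62;0.021 -0.088 -0.001 0 0 -69;0.021 -0.089 -0.001 0 0 -73;0.021 -0.089 -0.001 0 0 -73;0.021 -0.089 -0.001 0 0 -73;0.021 -0.089 -0.001 0 0 -73"

```text
clock: 6.28
tool_pos: [0.5904, 0.0447, 0.1524]
tool_rot: [-0.0, 0.786, 0.618, -0.0]
ft_force: [0.2, -0.0, -3.2]
opening: 0.0092
```

Run:
```python
from h import *
T=tool(); print(np.round(T,4),robot.get_state()["opening"])
im,d,P,M,f,i=cam("wrist"); np.savez("w2",im=im,P=P,M=M); save("w2",im,s=1.25)
```

```text
[[ 2.357e-01  9.718e-01 -8.000e-04  5.904e-01]
 [ 9.718e-01 -2.357e-01  0.000e+00  4.470e-02]
 [-2.000e-04 -7.000e-04 -1.000e+00  1.524e-01]
 [ 0.000e+00  0.000e+00  0.000e+00  1.000e+00]] 0.009171151129072639
```

View pics/w2.png

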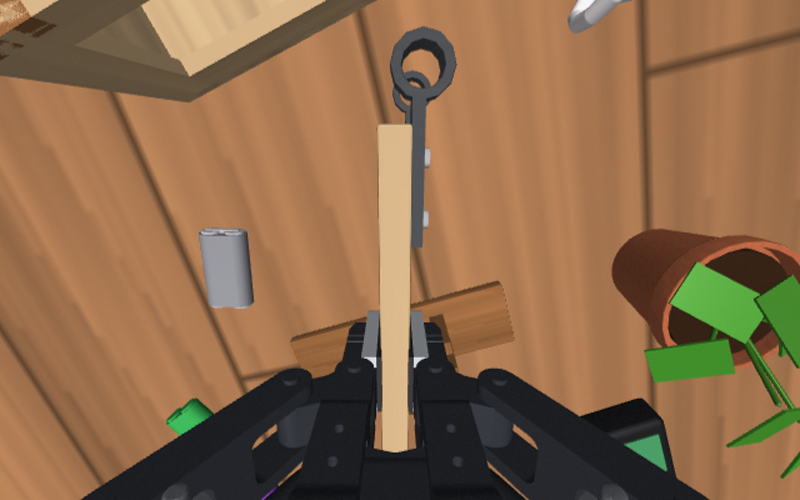

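```bash
cat >> h.py <<'E'
def kn(P,T):
    """knuckle-top circle and leaf yaw in tool frame (mm)"""
    Q=((P-T[:3,3])@T[:3,:3])*1000
    m=(abs(Q[...,0]-95)<40)&(abs(Q[...,1]+2)<30)&(Q[...,2]>-60)&(Q[...,2]<-15)
    lf=m&(Q[...,0]<83)&(abs(Q[...,1])<12)
    zt=np.nanmedian(Q[lf&(Q[...,0]>60)][:,2])
    k=(abs(Q[...,2]-(zt+6))<2.0)&(Q[...,0]>86)&(Q[...,0]<115)&(abs(Q[...,1]-8)<14)
    q=Q[k][:,:2]
    from scipy.optimize import least_squares
    # annulus 6.2..9.5: distances outside the band
    f=lambda p:(lambda r:np.maximum(r-9.5,0)+np.maximum(6.2-r,0))(np.hypot(*(q-p).T))
    b=least_squares(f,[101,8],loss="soft_l1"); 
    l=[]
    for x in range(40,80,5):
        s=m&(abs(Q[...,0]-x)<2)&(abs(Q[...,2]-zt)<1.5); l.append((x,(Q[s][:,1].min()+Q[s][:,1].max())/2))
    l=np.array(l); a=np.polyfit(l[:,0],l[:,1],1)
    print("leaf top z",zt,"knuckle",np.round(b.x,1),"n",len(q),"res",round(b.cost,2),"leaf yaw tool",np.degrees(np.arctan(a[0])),"y0",a[1]); return b.x,zt
E
python3 - <<'E'
from h import *
D=np.load("w2.npz"); T=tool(); kn(D["P"],T)
k=np.array([.657,.202])
go(.6255+.03*.972+.01*.198,.1057-.03*.236-.01*.98,.162,76.4)
E
```

```text
Traceback (most recent call last):
  File "h.py", line 45, in kn
    s=m&(abs(Q[...,0]-x)<2)&(abs(Q[...,2]-zt)<1.5); l.append((x,(Q[s][:,1].min()+Q[s][:,1].max())/2))
                                                                 ~~~~~~~~~~~~~^^
ValueError: zero-size array to reduction operation minimum which has no identity
```

```bash
sed -i 's/abs(Q\[...,0\]-95)<40/abs(Q[...,0]-80)<50/; s/a=np.polyfit(l\[:,0\],l\[:,1\],1)/a=np.polyfit(l[:,0],l[:,1],1); w=Q[lf\&(abs(Q[...,2]-zt)<4)]; print("pitch",np.degrees(np.polyfit(w[:,0],w[:,2],1)[0]))/' h.py
python3 - <<'E'
from h import *
D=np.load("w2.npz"); T=tool(); kn(D["P"],T)
go(.6255+.03*.972+.01*.198,.1057-.03*.236-.01*.98,.162,76.4)
E
```

```text
pitch 0.08498296219566971
leaf top z -32.35904110182549 knuckle [98.9  7.6] n 1556 res 179.98 leaf yaw tool 0.020188394308039582 y0 -0.30611517429492713
row 0.0584 0.0539 -0.0095 -0.02 0.0 -0.03  rows>= 1.3
```

carry_out:
  rows: "0.01 0.01 -0.005 0 0 0;0.02 0.02 -0.0095 0 0 0;0.035 0.035 -0.0095 0 0 0;0.05 0.048 -0.0095 0 0 0;0.058 0.054 -0.0095 0 0 0;0.058 0.054 -0.0095 0 0 0;0.058 0.054 -0.0095 0 0 0;0.058 0.054 -0.0095 0 0 0"

```text
clock: 7.32
tool_pos: [0.6561, 0.0882, 0.1623]
tool_rot: [-0.0, 0.786, 0.618, -0.0]
ft_force: [-0.3, -0.2, -1.4]
opening: 0.0094
```

```bash
sed -i 's/(Q\[...,0\]>86)/(Q[...,0]>93)/' h.py
python3 - <<'E'
from h import *
T=tool(); print(np.round(T[:3,3],4))
im,d,P,M,f,i=cam("wrist"); np.savez("w3",im=im,P=P,M=M,T=T); save("w3",im,s=1.25)
kn(P,T)
E
```

```text
[0.6561 0.0882 0.1623]
pitch -0.01733843128102959
leaf top z -32.47960200251579 knuckle [100.1   7.8] n 1249 res 0.69 leaf yaw tool 0.0645061737255093 y0 -0.23526426060619643
```

View pics/w3.png

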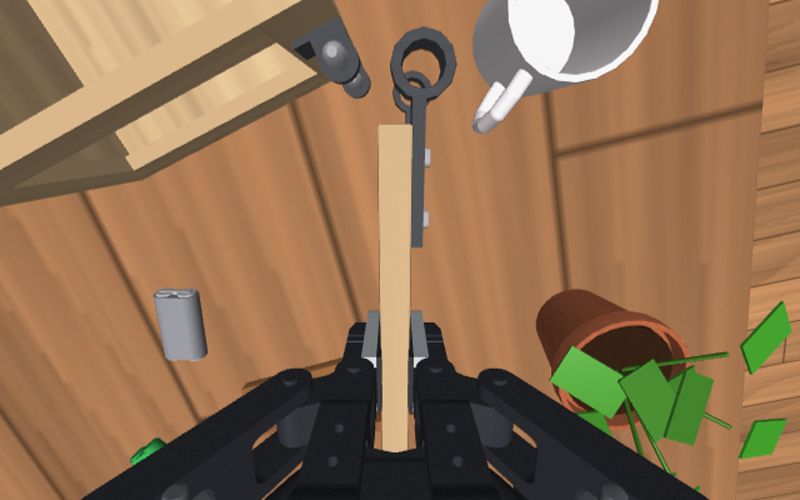

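Run:
```python
from h import *
from scipy.optimize import least_squares
D=np.load("w3.npz"); P,T=D["P"],D["T"]; M=D["M"]
for nm,z0 in(("high",.122),("low",.046)):
    h=(P[...,2]-z0)*1000
    for it,c in enumerate([np.array([657.,202.])]*1):
        for k in range(3):
            m=(h>1.5)&(h<19)&(np.hypot(P[...,0]*1000-c[0],P[...,1]*1000-c[1])<(14 if k==0 else 8))
            q=P[m][:,:2]*1000; hh=h[m]; rad=np.where(hh<13,5,5-3*(hh-13)/5); top=hh>17.3
            def f(p):
                r=np.hypot(*(q-p).T); return np.where(top,np.maximum(r-2,0),r-rad)
            b=least_squares(f,c,loss="soft_l1",f_scale=.5); c=b.x
        print(nm,len(q),np.round(c,2),"res",np.round(np.abs(b.fun).mean(),2),"maxh",hh.max(), "top mean",q[top].mean(0) if top.any() else None)
# knuckle world
k,_=kn(P,T); K=T[:3,:3]@np.array([k[0],k[1],0])+T[:3,3]*1000; print("knuckle world",K[:2])
# box front face yaw: rim near points
```

```text
high 398 [657.98 203.4 ] res 0.28 maxh 18.99133439484546 top mean [658.1038321  203.27269971]
low 107 [658.03 203.47] res 0.39 maxh 18.942120731392052 top mean [659.31934392 202.14788868]
pitch -0.01733843128102959
leaf top z -32.47960200251579 knuckle [100.1   7.8] n 1249 res 0.69 leaf yaw tool 0.0645061737255093 y0 -0.23526426060619643
knuckle world [687.18670744 183.65398403]
```

carry_out:
  rows: "0.001 -0.003 0.006 0 0 0;0.003 -0.008 0.012 0 0 0;0.006 -0.015 0.015 0 0 0;0.009 -0.023 0.015 0 0 0;0.012 -0.030 0.015 0 0 0;0.0123 -0.033 0.015 0 0 0;0.0123 -0.033 0.015 0 0 0;0.0123 -0.033 0.015 0 0 0;0.0123 -0.033 0.015 0 0 0"

```text
clock: 8.5
tool_pos: [0.6278, 0.1081, 0.1473]
tool_rot: [0.0, 0.786, 0.618, 0.0]
ft_force: [1.1, -0.3, -2.6]
opening: 0.0092
```

Run:
```python
from h import *
T=tool(); print(np.round(T[:3,3],4))
im,d,P,M,f,i=cam("wrist"); np.savez("w4",im=im,P=P,M=M,T=T); save("w4",im,(200,0,480,210),2.8)
k,zt=kn(P,T); K=T[:3,:3]@np.array([k[0],k[1],0])+T[:3,3]*1000; dl=np.array([658,203.4])-K[:2]; print("knuckle world",K[:2],"tool corr",T[:2,:2].T@dl,"leaf bottom z",T[2,3]*1000-zt-108)
```

```text
[0.6278 0.1081 0.1473]
pitch -0.012393730471896
leaf top z -32.51591601700572 knuckle [100.1   7.8] n 1252 res 0.69 leaf yaw tool 0.05760990736803175 y0 -0.23591555830404176
knuckle world [658.9661679 203.6105934] tool corr [-0.4318575  -0.88956675] leaf bottom z 71.85258751088008
```

View pics/w4.png

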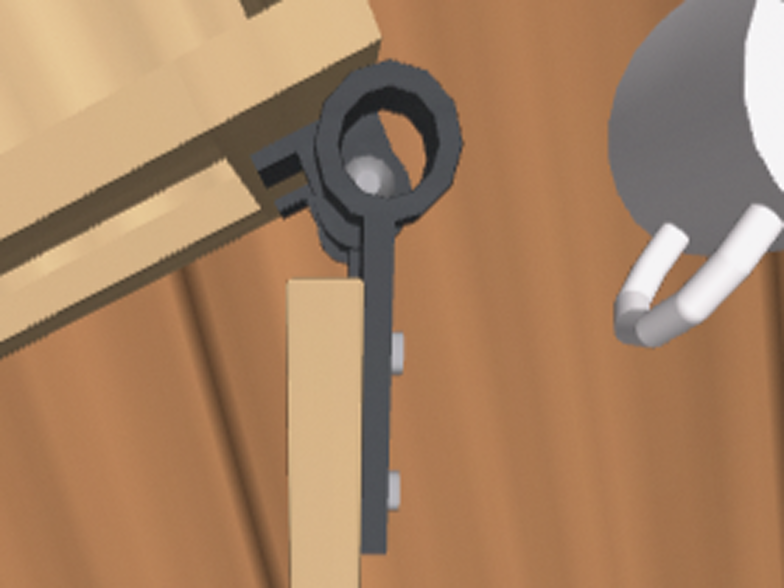

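carry_out:
  rows: "-0.0004 -0.0009 0.004 0 0 0;-0.0004 -0.0009 0.009 0 0 0;-0.0004 -0.0009 0.014 0 0 0;-0.0004 -0.0009 0.018 0 0 0;-0.0004 -0.0009 0.021 0 0 0;-0.0004 -0.0009 0.024 0 0 0;-0.0004 -0.0009 0.027 0 0 0;-0.0004 -0.0009 0.027 0 0 0"

```text
clock: 9.55
tool_pos: [0.6263, 0.1081, 0.12]
tool_rot: [-0.0, 0.786, 0.619, -0.0]
ft_force: [-0.2, -0.7, -2.1]
opening: 0.0094
```

Run:
```python
from h import *
T=tool(); print(np.round(T[:3,3],4),robot.get_state()["ft_force"],robot.get_state()["torque"])
im,d,P,M,f,i=cam("wrist")
k,zt=kn(P,T); K=T[:3,:3]@np.array([k[0],k[1],0])+T[:3,3]*1000; dl=np.array([658,203.4])-K[:2]; print("knuckle world",K[:2],"tool corr",T[:2,:2].T@dl,"leaf bottom z",T[2,3]*1000-zt-108)
```

```text
[0.6263 0.1081 0.12  ] [-0.22480515 -0.71459126 -2.10196945] [0.01551995 0.03095964 0.04345991]
pitch -0.011681508816290877
leaf top z -32.499847943599676 knuckle [101.4   7. ] n 1370 res 451.42 leaf yaw tool 0.09374125863596851 y0 -0.27386852832527764
knuckle world [656.96926141 204.97261401] tool corr [-1.28656782  1.37123296] leaf bottom z 44.51055292699826
```

carry_out:
  rows: "0 0 0.003 0 0 0;0 0 0.006 0 0 0;0 0 0.008 0 0 0;0 0 0.0098 0 0 0;0 0 0.0098 0 0 0;0 0 0.0098 0 0 0"

```text
clock: 10.35
tool_pos: [0.6266, 0.1081, 0.1105]
tool_rot: [0.0, 0.786, 0.619, 0.0]
ft_force: [0.7, 0.5, -2.0]
opening: 0.0092
```

carry_out:
  rows: "0 0 0 0 0 0;0 0 0 0 0 0;0 0 0 0 0 0;0 0 0 0 0 0;0 0 0 0 0 0;0 0 0 0 0 0"
  fingers: 0

```text
clock: 11.1
tool_pos: [0.6265, 0.1081, 0.1105]
tool_rot: [-0.0, 0.786, 0.619, -0.0]
ft_force: [0.1, 0.3, 0.3]
opening: 0.0857
```

carry_out:
  rows: "0 0 -0.03 0 0 0;0 0 -0.06 0 0 0;0 0 -0.06 0 0 0;0 0 -0.06 0 0 0"

```text
clock: 11.6
tool_pos: [0.626, 0.108, 0.1699]
tool_rot: [-0.0, 0.786, 0.619, -0.0]
ft_force: [-0.0, 1.7, 0.2]
opening: 0.0856
```

Run:
```python
from h import *
T=tool(); print(np.round(T[:3,3],4))
im,d,P,M,f,i=cam("wrist"); np.savez("w5",im=im,P=P,M=M,T=T); save("w5",im,s=1.25)
m=(P[...,2]>.136)&(P[...,2]<.147)&(np.hypot(P[...,0]-.658,P[...,1]-.2034)<.2)&(P[...,1]<.19)
q=P[m]*1000; print(len(q),np.percentile(q[:,2],[5,50,95]))
l=cv2.fitLine(q[:,:2].astype(np.float32),cv2.DIST_HUBER,0,.01,.01).ravel(); t=(q[:,:2]-l[2:])@l[:2];print(l,np.degrees(np.arctan2(l[1],l[0])),l[2:]+l[:2]*t.min(),l[2:]+l[:2]*t.max())
m=(np.hypot(P[...,0]-.658,P[...,1]-.2034)<.012)&(P[...,2]>.11); print("knuckle top z",np.percentile(P[m][:,2],[10,30,50,70,95])*1000)
```

```text
[0.626  0.108  0.1699]
4004 [136.52599266 139.50634308 142.11413343]
[2.3671013e-01 9.7158033e-01 6.2831177e+02 1.2007757e+02] 76.30755 [604.90316405  23.99659955] [645.78495064 191.79651317]
knuckle top z [122.00055809 134.88642708 135.84047226 136.48829694 139.33726493]
```

View pics/w5.png

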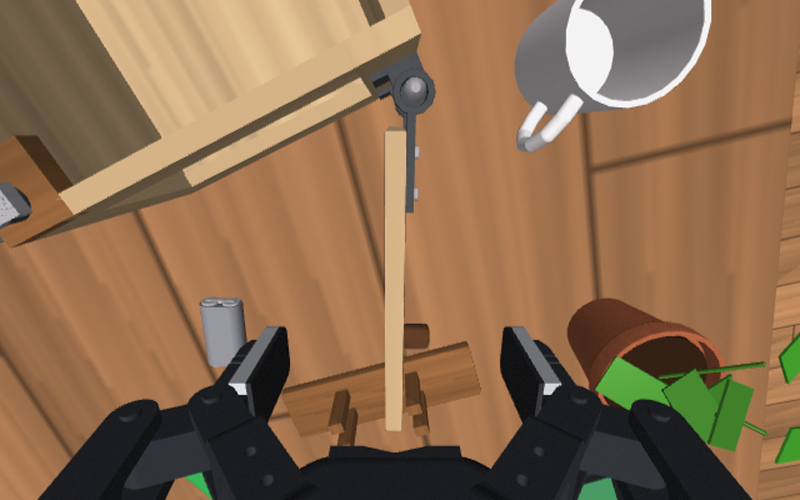

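```bash
cat >> h.py <<'E'
H=np.array([658.,203.4]); BY=101.4
def box(x,y):
    a=np.radians(BY); Rb=np.array([[np.cos(a),-np.sin(a)],[np.sin(a),np.cos(a)]]); return (H+Rb@np.array([x+125,y+92]))/1000
def doorpt(op,x,y):
    a=np.radians(BY+90+op); return (H+x*np.array([np.cos(a),np.sin(a)])+y*np.array([-np.sin(a),np.cos(a)]))/1000
E
python3 - <<'E'
from h import *
T=tool()
p=doorpt(65,130,50); print(p); go(*p,.19,76.4,T=T); T=go(*p,.115,76.4,T=T)
for op,y in((65,20),(60,11),(52,11),(44,11),(36,11),(28,11),(20,11),(14,11),(8,11),(4,11)):
    print(op,y,end=" "); go(*doorpt(op,130,y),.115,11.4+op,T=T)
print(box(-95,85),box(-95,115))
E
```

```text
[0.67602958 0.06528796]
row -0.0297 0.059 -0.0208 -0.12 0.04 0.02  rows>= 1.1
row -0.0296 0.0592 0.0542 -0.12 0.04 0.02  rows>= 1.4
65 20 row 0.0 -0.03 -0.0 0.0 0.0 -0.0  rows>= 0.5
60 11 row -0.0005 -0.0504 -0.0 0.0 -0.0 5.0  rows>= 0.8
52 11 row 0.0009 -0.0685 -0.0 0.0 -0.0 13.0  rows>= 1.2
44 11 row 0.0047 -0.0863 -0.0 0.0 -0.0 21.0  rows>= 2.0
36 11 row 0.011 -0.1034 -0.0 0.0 -0.0 29.0  rows>= 2.7
28 11 row 0.0196 -0.1195 -0.0 0.0 -0.0 37.0  rows>= 3.5
20 11 row 0.0303 -0.1341 -0.0 0.0 -0.0 45.0  rows>= 4.2
14 11 row 0.0396 -0.1441 -0.0 0.0 -0.0 51.0  rows>= 4.8
8 11 row 0.05 -0.153 -0.0 0.0 -0.0 57.0  rows>= 5.3
4 11 row 0.0574 -0.1584 -0.0 -0.0 -0.0 61.0  rows>= 5.7
[0.47856228 0.19782279] [0.44915415 0.19189307]
```

carry_out:
  rows: "0 0.01 -0.02 0 0 0;-0.01 0.03 -0.02 0 0 0;-0.03 0.059 -0.02 0 0 0;-0.03 0.059 -0.02 0 0 0;-0.03 0.059 -0.02 0 0 0;-0.03 0.059 0 0 0 0;-0.03 0.059 0.03 0 0 0;-0.03 0.059 0.054 0 0 0;-0.03 0.059 0.054 0 0 0;-0.03 0.059 0.054 0 0 0"
  fingers: 1

```text
clock: 12.9
tool_pos: [0.6771, 0.0654, 0.1171]
tool_rot: [0.0, 0.786, 0.619, 0.0]
ft_force: [1.1, 0.1, 0.0]
opening: 0.0002
```

carry_out:
  rows: "0 -0.01 0 0 0 0;0 -0.02 0 0 0 0;0 -0.03 0 0 0 0;0 -0.04 0 0 0 2.5;0 -0.0504 0 0 0 5;0.0002 -0.06 0 0 0 9;0.001 -0.0685 0 0 0 13;0.0025 -0.0775 0 0 0 17;0.0047 -0.0863 0 0 0 21;0.0075 -0.095 0 0 0 25;0.011 -0.1034 0 0 0 29;0.015 -0.1115 0 0 0 33;0.0196 -0.1195 0 0 0 37;0.0247 -0.127 0 0 0 41;0.0303 -0.1341 0 0 0 45;0.0396 -0.1441 0 0 0 51;0.0396 -0.1441 0 0 0 51"

```text
clock: 15.02
tool_pos: [0.545, 0.1379, 0.1168]
tool_rot: [-0.0, 0.975, 0.221, -0.0]
ft_force: [0.7, -0.9, 0.4]
opening: 0.0004
```

Run:
```python
from h import *
T=tool(); print(np.round(T,4))
im,d,P,M,f,i=cam("wrist"); np.savez("w6",im=im,P=P,M=M,T=T); save("w6",im,s=1.0)
for op,y in((10,11),(6,11),(3,11),(1,11)):
    print(op,y,end=" "); go(*doorpt(op,130,y),.115,11.4+op,T=T)
```

```text
[[ 9.022e-01  4.313e-01 -2.000e-04  5.450e-01]
 [ 4.313e-01 -9.022e-01  1.000e-04  1.379e-01]
 [-2.000e-04 -1.000e-04 -1.000e+00  1.168e-01]
 [ 0.000e+00  0.000e+00  0.000e+00  1.000e+00]]
10 11 row -0.0003 -0.0088 0.0018 -0.01 0.01 4.15  rows>= 0.4
6 11 row -0.0001 -0.0179 0.0018 -0.01 0.01 8.15  rows>= 0.8
3 11 row 0.0005 -0.0247 0.0018 -0.01 0.01 11.15  rows>= 1.0
1 11 row 0.0011 -0.0292 0.0018 -0.01 0.01 13.15  rows>= 1.2
```

View pics/w6.png

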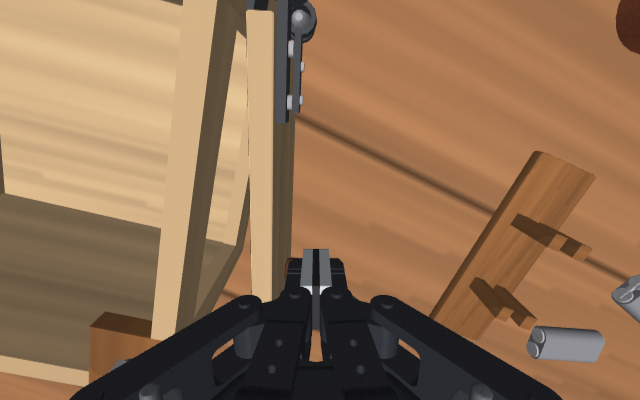

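carry_out:
  rows: "-0.0003 -0.0045 0 0 0 2;-0.0003 -0.009 0 0 0 4;-0.0002 -0.0135 0 0 0 6;0 -0.018 0 0 0 8;0.0005 -0.0245 0 0 0 11;0.001 -0.029 0 0 0 13;0.0013 -0.0315 0 0 0 14;0.0013 -0.033 0 0 0 14;0.0013 -0.034 0 0 0 14;0.0013 -0.034 0 0 0 14"

```text
clock: 16.32
tool_pos: [0.5329, 0.1684, 0.1166]
tool_rot: [0.0, 0.995, 0.1, 0.0]
ft_force: [1.1, -1.4, 0.4]
opening: -0.0002
```

```bash
cat >> h.py <<'E'
def inbox(P):
    a=np.radians(BY); Rb=np.array([[np.cos(a),-np.sin(a)],[np.sin(a),np.cos(a)]]); Q=P*1000.; Q=Q.copy(); Q[...,:2]=(Q[...,:2]-H)@Rb-np.array([125,92]); return Q
E
python3 - <<'E'
from h import *
T=tool(); print(np.round(T[:3,3],4),robot.get_state()["ft_force"])
im,d,P,M,f,i=cam("wrist")
Q=inbox(P); z=Q[...,2]
m=(abs(z-142)<2.5)&(Q[...,0]<-105)&(Q[...,0]>-170)
for y in range(-70,40,15):
    s=m&(abs(Q[...,1]-y)<5); 
    if s.sum()>5: print(y,s.sum(),np.round(np.percentile(Q[s][:,0],[3,97]),1))
m=(abs(z-155)<2)&(abs(Q[...,0]+105)<12)
for y in range(-70,40,15):
    s=m&(abs(Q[...,1]-y)<5); 
    if s.sum()>5: print("rim",y,np.round(np.percentile(Q[s][:,0],[3,97]),1))
E
```

```text
[0.5329 0.1684 0.1166] [ 1.09961646 -1.43040213  0.35196487]
-70 953 [-120.9 -109.8]
-55 880 [-120.7 -109.8]
-40 742 [-120.5 -109.8]
-25 566 [-120.2 -109.7]
-10 381 [-119.9 -109.7]
5 179 [-119.6 -109.5]
20 104 [-119.1 -109.5]
35 211 [-146.9 -109.6]
rim -70 [-109.9 -100.2]
rim -55 [-109.9 -100.2]
rim -40 [-109.8 -100.2]
rim -25 [-109.8 -100.2]
rim -10 [-109.7 -100.1]
rim 5 [-109.8 -100.1]
rim 20 [-109.7 -100.1]
rim 35 [-109.7  -99.7]
```

Run:
```python
from h import *
T=tool()
k=box(-95,115); go(*k,.24,11.4,T=T); T2=go(*k,.168,11.4,T=T)
for th in list(range(8,89,8))+[91]:
    t=np.radians(th); go(*box(-95-30*np.sin(t),85+30*np.cos(t)),.168,11.4+th,T=T2)
```

```text
row -0.0774 -0.0396 -0.1235 0.02 -0.02 0.04  rows>= 2.4
row -0.0774 -0.0396 -0.0515 0.02 -0.02 0.04  rows>= 1.6
row 0.0003 0.0042 0.0 0.0 0.0 -8.0  rows>= 0.7
row 0.0012 0.0083 0.0 -0.0 0.0 -16.0  rows>= 1.5
row 0.0026 0.0122 0.0 -0.0 0.0 -24.0  rows>= 2.2
row 0.0046 0.0159 0.0 0.0 0.0 -32.0  rows>= 3.0
row 0.007 0.0193 0.0 0.0 0.0 -40.0  rows>= 3.7
row 0.0099 0.0223 0.0 0.0 0.0 -48.0  rows>= 4.5
row 0.0132 0.0249 0.0 0.0 0.0 -56.0  rows>= 5.2
row 0.0168 0.027 0.0 0.0 0.0 -64.0  rows>= 6.0
row 0.0207 0.0285 0.0 0.0 0.0 -72.0  rows>= 6.7
row 0.0248 0.0295 0.0 0.0 0.0 -80.0  rows>= 7.5
row 0.029 0.03 0.0 0.0 0.0 -88.0  rows>= 8.2
row 0.0305 0.03 0.0 -0.0 0.0 -91.0  rows>= 8.5
```

carry_out:
  rows: "0 0.02 0 0 0 0;0 0.04 0 0 0 0;0 0.04 -0.04 0 0 0;0 0.03 -0.08 0 0 0;-0.03 0 -0.12 0 0 0;-0.077 -0.04 -0.123 0 0 0;-0.077 -0.04 -0.123 0 0 0;-0.077 -0.04 -0.123 0 0 0;-0.077 -0.04 -0.123 0 0 0;-0.077 -0.04 -0.09 0 0 0;-0.077 -0.04 -0.065 0 0 0;-0.077 -0.04 -0.0515 0 0 0;-0.077 -0.04 -0.0515 0 0 0;-0.077 -0.04 -0.0515 0 0 0"
  fingers: 0

```text
clock: 18.12
tool_pos: [0.4503, 0.1927, 0.1686]
tool_rot: [-0.0, 0.995, 0.099, 0.001]
ft_force: [0.1, 0.5, 0.3]
opening: 0.0855
```

carry_out:
  rows: "0 0 0 0 0 0;0 0 0 0 0 0;0 0 0 0 0 0;0 0 0 0 0 0;0 0 0 0 0 0;0 0 0 0 0 0;0 0 0 0 0 0"
  fingers: 1

```text
clock: 19.0
tool_pos: [0.4495, 0.1918, 0.1685]
tool_rot: [0.001, 0.995, 0.1, 0.0]
ft_force: [-0.3, -5.4, 6.4]
opening: 0.0159
```

carry_out:
  rows: "0.0003 0.0042 0 0 0 -8;0.0012 0.0083 0 0 0 -16;0.0026 0.0122 0 0 0 -24;0.0046 0.0159 0 0 0 -32;0.007 0.0193 0 0 0 -40;0.0099 0.0223 0 0 0 -48;0.0132 0.0249 0 0 0 -56;0.0168 0.027 0 0 0 -64;0.0207 0.0285 0 0 0 -72;0.0248 0.0295 0 0 0 -80;0.029 0.03 0 0 0 -88;0.029 0.03 0 0 0 -88;0.029 0.03 0 0 0 -88;0.029 0.03 0 0 0 -88"

```text
clock: 20.75
tool_pos: [0.4836, 0.1683, 0.1685]
tool_rot: [0.0, 0.647, 0.763, -0.0]
ft_force: [-2.0, -3.9, 6.2]
opening: 0.0155
```

carry_out:
  rows: "0 0 0 0 0 0;0 0 0 0 0 0;0 0 0 0 0 0;0 0 0 0 0 0;0 0 -0.04 0 0 0;0 0 -0.08 0 0 0;0 0 -0.08 0 0 0;0 0 -0.08 0 0 0"
  fingers: 0

```text
clock: 21.75
tool_pos: [0.4832, 0.1689, 0.2476]
tool_rot: [-0.0, 0.647, 0.763, -0.0]
ft_force: [0.1, 0.7, 0.2]
opening: 0.0851
```

Run:
```python
from h import *
T=tool(); print(np.round(T[:3,3],4))
im,d,P,M,f,i=cam("wrist"); np.savez("w7",im=im,P=P,M=M,T=T)
im2,d2,P2,*_=cam("top"); np.savez("top2",im=im2,P=P2); save("top2",im2,s=1.25)
for n,p in(("wrist",P),("top",P2)):
    Q=inbox(p); m=(Q[...,2]>180)&(Q[...,2]<195)&(np.hypot(Q[...,0]+95,Q[...,1]-85)<50)
    if m.sum(): c=np.median(Q[m],0); print(n,m.sum(),c,"angle",np.arctan2(-(c[0]+95),c[1]-85))
    m=(abs(Q[...,2]-142)<3)&(Q[...,0]<-104)&(Q[...,0]>-150)&(abs(Q[...,1]+0)<75); 
    for y in(-60,-30,0,30,60):
        s=m&(abs(Q[...,1]-y)<10); print(y,s.sum(),np.percentile(Q[s][:,0],[5,95]) if s.sum()>5 else "",end=";")
    print()
```

```text
[0.4832 0.1689 0.2476]
wrist 483 [-122.81562757   85.84329087  188.84529417] angle 1.5404884487634918
-60 214 [-121.76343598 -114.4473874 ];-30 217 [-122.68637202 -114.65269476];0 152 [-123.16310145 -114.67402463];30 39 [-123.79403426 -115.65878121];60 0 ;
top 50 [-126.13061994   87.4406739   188.31363431] angle 1.4925553040347694
-60 30 [-123.0124312  -110.46197458];-30 25 [-124.18181149 -111.0176114 ];0 17 [-124.12150105 -110.57123029];30 13 [-124.38428344 -117.42321747];60 7 [-124.71956426 -118.63993049];
```

View pics/top2.png

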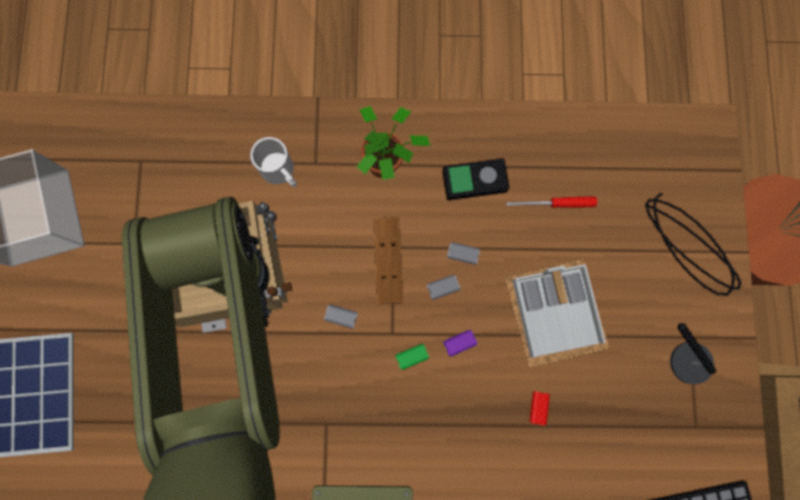

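Latch reads 1.54 rad and the door is shut, with its face at about box x -122. In this picture the loose pack that was at (464,294) now sits at (444,287), so it was nudged. Next I'll measure the packs and tray again.

Run:
```python
from h import *
D=np.load("top2.npz"); im,P=D["im"],D["P"]; z=P[...,2]; hsv=cv2.cvtColor(im,cv2.COLOR_RGB2HSV)
m=(z>.0145)&(z<.03)&(hsv[...,1]<60)&(P[...,1]<.12)&(P[...,1]>-.28)&(P[...,0]>.3)&(P[...,0]<.68)
k,l,st,c=cv2.connectedComponentsWithStats(m.astype(np.uint8))
for j in range(1,k):
    if st[j,4]>60:
        (cx,cy),(w,h),a=cv2.minAreaRect(P[l==j][:,:2].astype(np.float32)*1000)
        print(st[j,4],np.round([cx,cy,w,h]),"long-axis yaw",round(a if w>h else a+90,1))
t=(P[...,0]>.33)&(P[...,0]<.6)&(P[...,1]<-.27)&(P[...,1]>-.55)
a=np.radians(192.2);q=P[t]*1000
for nm,mm in(("walls",abs(q[:,2]-32)<2.5),("mat",(abs(q[:,2]-3)<1.5)&(hsv[t][:,1]>60))):
    s=q[mm][:,:2].astype(np.float32); print(nm,len(s),cv2.minAreaRect(s))
s=q[q[:,2]>70]; print("handle",s.mean(0)); c=np.array([467,-411.])
loc=lambda s:(s[:,:2]-c)@np.array([[np.cos(a),-np.sin(a)],[np.sin(a),np.cos(a)]])
L=loc(s); print("handle local",np.percentile(L,[3,97],axis=0))
s=q[abs(q[:,2]-23)<3]; L=loc(s)
for y0 in range(-80,80,8):
    w=L[(abs(L[:,1]-y0)<4)]; print(y0,len(w),np.round(np.percentile(w[:,0],[5,95])) if len(w) else "",end=" ")
save("tray",im,(395,200,495,300),6)
```

```text
258 [ 590. -210.   66.   33.] long-axis yaw 79.7
265 [ 515. -166.   35.   64.] long-axis yaw 110.4
289 [449.  53.  65.  34.] long-axis yaw 74.3
walls 193 ((467.5677185058594, -411.6800231933594), (169.09132385253906, 157.0920867919922), 12.573076248168945)
mat 1715 ((464.8188781738281, -409.86114501953125), (269.55291748046875, 280.06756591796875), 0.0809929221868515)
handle [ 517.2127752  -399.40362914   77.65677877]
handle local [[-85.72442317 -12.38812482]
 [-13.51088925  11.45027881]]
-80 33 [-77.  74.] -72 5 [-65.  75.] -64 34 [-76. -15.] -56 43 [-72. -16.] -48 42 [-72. -14.] -40 45 [-72. -15.] -32 48 [-74. -14.] -24 1 [-69. -69.] -16 46 [-75. -20.] -8 42 [-76. -15.] 0 50 [-70. -18.] 8 5 [-72. -14.] 16 0  24 0  32 55 [-71. -14.] 40 43 [-65. -12.] 48 42 [-71. -11.] 56 41 [-69. -13.] 64 32 [-71. -13.] 72 44 [-75.  77.]
```

View pics/tray.png

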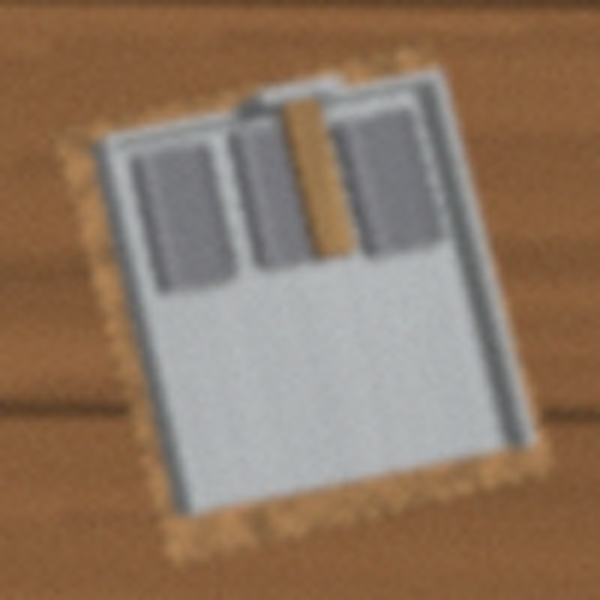

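Run:
```python
from h import *
T=tool()
go(.449,.053,.15,164.3,T=T);go(.449,.053,.001,164.3,T=T)
```

```text
row -0.1087 -0.0518 0.0968 -0.15 -0.08 -64.88  rows>= 6.1
row -0.1086 -0.0514 0.2458 -0.15 -0.08 -64.88  rows>= 6.1
```

carry_out:
  rows: "-0.109 -0.052 0.02 0 0 -65;-0.109 -0.052 0.04 0 0 -65;-0.109 -0.052 0.06 0 0 -65;-0.109 -0.052 0.08 0 0 -65;-0.109 -0.052 0.097 0 0 -65;-0.109 -0.052 0.097 0 0 -65;-0.109 -0.052 0.097 0 0 -65;-0.109 -0.052 0.097 0 0 -65;-0.109 -0.052 0.097 0 0 -65;-0.109 -0.052 0.097 0 0 -65;-0.109 -0.052 0.097 0 0 -65"

```text
clock: 23.22
tool_pos: [0.4501, 0.053, 0.151]
tool_rot: [-0.0, 0.136, 0.991, 0.0]
ft_force: [-0.3, -0.9, 0.8]
opening: 0.0856
```

```bash
cat >> h.py <<'E'
def pack(P,im,xy,rad=.07):
    hsv=cv2.cvtColor(im,cv2.COLOR_RGB2HSV); z=P[...,2]
    m=(abs(z-.0185)<.0035)&(hsv[...,1]<60)&(np.hypot(P[...,0]-xy[0],P[...,1]-xy[1])<rad)
    k,l,st,_=cv2.connectedComponentsWithStats(m.astype(np.uint8)); j=1+st[1:,4].argmax()
    (cx,cy),(w,h),a=cv2.minAreaRect(P[l==j][:,:2].astype(np.float32)*1000); a=a if w>h else a+90
    print("pack",st[j,4],np.round([cx,cy,w,h],1),"yaw",round(a,1)); return cx/1000,cy/1000,a
E
python3 - <<'E'
from h import *
T=tool(); print(np.round(T[:3,3],4))
im,d,P,M,f,i=cam("wrist"); np.savez("w8",im=im,P=P,T=T)
x,y,a=pack(P,im,(.449,.053)); 
go(x,y,.001,a+90,T=T)
E
```

```text
[0.4501 0.053  0.151 ]
pack 2100 [449.9  53.9  64.7  33.7] yaw 74.4
row 0.0005 0.0009 0.15 0.0 -0.0 0.05  rows>= 2.4
```

carry_out:
  rows: "0.0005 0.0009 0.05 0 0 0;0.0005 0.0009 0.1 0 0 0;0.0005 0.0009 0.13 0 0 0;0.0005 0.0009 0.149 0 0 0;0.0005 0.0009 0.149 0 0 0;0.0005 0.0009 0.149 0 0 0"

```text
clock: 24.02
tool_pos: [0.4506, 0.054, 0.0026]
tool_rot: [0.001, 0.136, 0.991, 0.0]
ft_force: [0.6, -0.2, 0.3]
opening: 0.0855
```

carry_out:
  rows: "0 0 0 0 0 0;0 0 0 0 0 0;0 0 0 0 0 0;0 0 0 0 0 0;0 0 0 0 0 0;0 0 -0.04 0 0 0;0 0 -0.09 0 0 0;0 0 -0.15 0 0 0;0 0 -0.15 0 0 0;0 0 -0.15 0 0 0"
  fingers: 1

```text
clock: 25.28
tool_pos: [0.4494, 0.054, 0.1523]
tool_rot: [0.0, 0.136, 0.991, 0.0]
ft_force: [-0.4, -0.4, -0.8]
opening: 0.0629
```

```bash
cat >> h.py <<'E'
TC=np.array([467.5,-411.5]); TY=192.4
def tray(x,y,c=TC,yaw=TY):
    a=np.radians(yaw); return (c+np.array([[np.cos(a),-np.sin(a)],[np.sin(a),np.cos(a)]])@np.array([x,y]))/1000
E
python3 - <<'E'
from h import *
T=tool(); print(np.round(T[:3,3],4))
im,d,P,M,f,i=cam("wrist"); save("w9",im)
for y in(-50,0,50): go(*tray(48,y),.15,102.4,T=T)
go(*tray(48,50),.01,102.4,T=T)
E
```

```text
[0.4494 0.054  0.1523]
row -0.0766 -0.4219 0.0023 0.04 0.03 62.02  rows>= 6.9
row -0.1001 -0.466 0.0023 0.04 0.03 62.02  rows>= 7.6
row -0.1235 -0.5102 0.0023 0.04 0.03 62.02  rows>= 8.4
row -0.1234 -0.5102 0.1423 0.04 0.03 62.02  rows>= 8.7
```

View pics/w9.png

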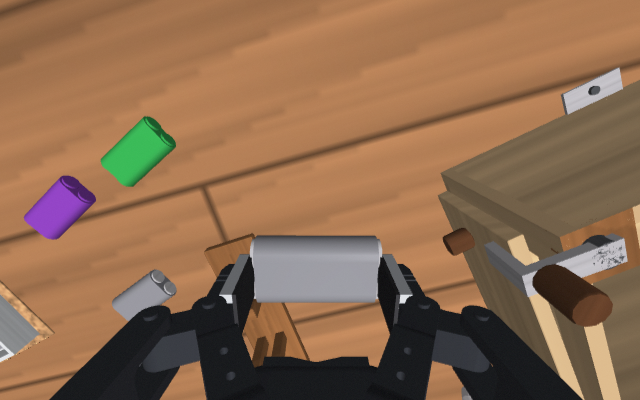

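Run:
```python
from h import *
T=tool(); go(*tray(48,48),.15,102.4,T=T); go(*tray(48,48),.0105,102.4,T=T)
```

```text
row -0.1233 -0.5082 0.0014 -0.07 -0.07 62.02  rows>= 8.4
row -0.1235 -0.5081 0.1409 -0.07 -0.07 62.02  rows>= 8.7
```

carry_out:
  rows: "-0.01 -0.04 0.0014 0 0 5;-0.022 -0.09 0.0014 0 0 11;-0.034 -0.14 0.0014 0 0 17;-0.046 -0.19 0.0014 0 0 23;-0.058 -0.24 0.0014 0 0 29;-0.07 -0.29 0.0014 0 0 35;-0.082 -0.34 0.0014 0 0 41;-0.094 -0.39 0.0014 0 0 48;-0.106 -0.44 0.0014 0 0 54;-0.118 -0.485 0.0014 0 0 60;-0.1233 -0.508 0.0014 0 0 62;-0.1233 -0.508 0.0014 0 0 62;-0.1233 -0.508 0.0014 0 0 62;-0.1233 -0.508 0.0014 0 0 62"

```text
clock: 27.08
tool_pos: [0.432, -0.4667, 0.1499]
tool_rot: [-0.001, 0.626, 0.78, 0.0]
ft_force: [0.5, -1.2, -0.9]
opening: 0.0631
```

Run:
```python
from h import *
T=tool(); print(np.round(T[:3,3],4)); go(*tray(48,48),.0105,102.4,T=T)
im,d,P,M,f,i=cam("wrist"); np.savez("w10",im=im,P=P,T=T); save("w10",im)
q=P.reshape(-1,3)*1000; s=q[(abs(q[:,2]-35)<2.5)]; a=np.radians(TY); L=(s[:,:2]-TC)@np.array([[np.cos(a),-np.sin(a)],[np.sin(a),np.cos(a)]])
L=L[(abs(L[:,0])<100)&(abs(L[:,1])<95)]
for x in range(-60,90,20):
    w=L[abs(L[:,0]-x)<8,1]; 
    for sg in(1,-1):
        v=w[w*sg>60]; 
        if len(v)>5: print(x,sg,np.round(np.percentile(v,[5,95]),1),end="; ")
```

```text
[ 0.432  -0.4667  0.1499]
row -0.002 -0.0014 0.1394 -0.04 -0.12 0.1  rows>= 2.2
-60 1 [73.  77.1]; -60 -1 [-77.3 -73.8]; -40 1 [72.9 76.4]; -40 -1 [-77.4 -73.8]; -20 1 [72.7 76.3]; -20 -1 [-78.  -74.1]; 0 1 [72.7 76.5]; 0 -1 [-78.  -74.3]; 20 1 [72.4 76.6]; 20 -1 [-77.9 -74.3]; 40 1 [72.2 76.5]; 40 -1 [-78.  -74.5]; 60 1 [72.1 75.6]; 60 -1 [-78.5 -74.7]; 80 1 [72.  75.5]; 80 -1 [-78.6 -75. ];
```

View pics/w10.png

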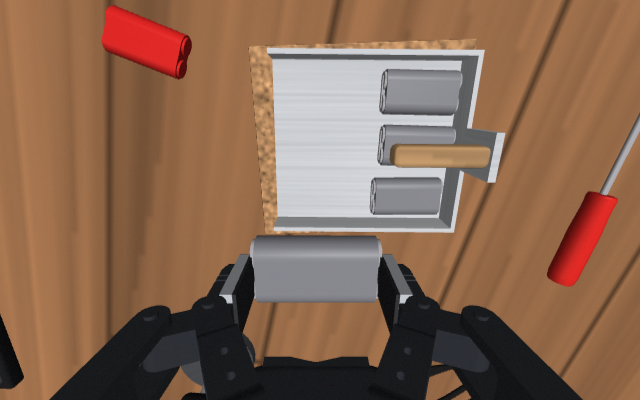

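carry_out:
  rows: "-0.002 -0.0014 0.04 0 0 0;-0.002 -0.0014 0.08 0 0 0;-0.002 -0.0014 0.11 0 0 0;-0.002 -0.0014 0.13 0 0 0;-0.002 -0.0014 0.139 0 0 0;-0.002 -0.0014 0.139 0 0 0;-0.002 -0.0014 0.139 0 0 0"

```text
clock: 28.0
tool_pos: [0.4319, -0.4711, 0.0125]
tool_rot: [0.001, 0.626, 0.78, -0.0]
ft_force: [-1.2, -0.3, -0.9]
opening: 0.063
```

carry_out:
  rows: "0 0 0 0 0 0;0 0 0 0 0 0;0 0 0 0 0 0;0 0 -0.04 0 0 0;0 0 -0.09 0 0 0;0 0 -0.14 0 0 0;0 0 -0.14 0 0 0;0 0 -0.14 0 0 0"
  fingers: 0.08

```text
clock: 29.0
tool_pos: [0.431, -0.4704, 0.1516]
tool_rot: [-0.0, 0.627, 0.779, 0.0]
ft_force: [-0.5, -0.4, -0.4]
opening: 0.0784
```

```bash
sed -i 's/^TC=.*/TC=np.array([467.3,-410.6]); TY=192.0/' h.py
python3 - <<'E'
from h import *
T=tool(); print(np.round(T[:3,3],4))
im,d,P,M,f,i=cam("wrist")
q=P.reshape(-1,3)*1000; s=q[(abs(q[:,2]-25.5)<2)]; a=np.radians(TY); L=(s[:,:2]-TC)@np.array([[np.cos(a),-np.sin(a)],[np.sin(a),np.cos(a)]])
L=L[(L[:,0]>0)&(L[:,0]<95)&(abs(L[:,1])<72)]; print(len(L),np.percentile(L,[2,98],axis=0))
im2,_,P2,*_=cam("top")
pack(P2,im2,(.515,-.166),.05); x,y,a=pack(P2,im2,(.59,-.21),.05)
go(x,y,.15,a+90,T=T)
E
```

```text
[ 0.431  -0.4704  0.1516]
1945 [[17.39002494 36.62116322]
 [76.91109724 65.72125049]]
pack 234 [ 515.8 -166.5   34.2   64.1] yaw 109.9
pack 230 [ 590.1 -208.6   63.6   33.1] yaw 78.1
row 0.2215 0.2117 0.0016 0.0 -0.01 -65.64  rows>= 6.1
```

carry_out:
  rows: "0.2215 0.212 0.0016 0 0 -66;0.2215 0.212 0.0016 0 0 -66;0.2215 0.212 0.0016 0 0 -66;0.2215 0.212 0.0016 0 0 -66;0.2215 0.212 0.0016 0 0 -66;0.2215 0.212 0.0016 0 0 -66;0.2215 0.212 0.0016 0 0 -66;0.2215 0.212 0.0016 0 0 -66;0.2215 0.212 0.0016 0 0 -66;0.2215 0.212 0.0016 0 0 -66"
  fingers: 0

```text
clock: 30.35
tool_pos: [0.5903, -0.2096, 0.15]
tool_rot: [-0.0, 0.102, 0.995, 0.0]
ft_force: [0.4, -0.9, -0.3]
opening: 0.0855
```

Run:
```python
from h import *
T=tool(); print(np.round(T[:3,3],4))
im,d,P,M,f,i=cam("wrist")
x,y,a=pack(P,im,(.59,-.209),.05); go(x,y,.001,a+90,T=T)
```

```text
[ 0.5903 -0.2096  0.15  ]
pack 2096 [ 591.  -209.8   64.3   33.7] yaw 77.1
row -0.0008 -0.0001 0.149 0.0 -0.01 1.18  rows>= 2.4
```

carry_out:
  rows: "-0.0008 0 0.05 0 0 1.2;-0.0008 0 0.1 0 0 1.2;-0.0008 0 0.13 0 0 1.2;-0.0008 0 0.148 0 0 1.2;-0.0008 0 0.148 0 0 1.2;-0.0008 0 0.148 0 0 1.2"

```text
clock: 31.15
tool_pos: [0.5926, -0.2096, 0.0033]
tool_rot: [0.001, 0.111, 0.994, -0.0]
ft_force: [0.7, -1.1, 0.3]
opening: 0.0855
```

carry_out:
  rows: "0 0 0 0 0 0;0 0 0 0 0 0;0 0 0 0 0 0;0 0 0 0 0 0;0 0 0 0 0 0;0 0 -0.04 0 0 0;0 0 -0.09 0 0 0;0 0 -0.15 0 0 0;0 0 -0.15 0 0 0;0 0 -0.15 0 0 0"
  fingers: 1

```text
clock: 32.4
tool_pos: [0.5912, -0.2088, 0.1526]
tool_rot: [0.0, 0.111, 0.994, -0.0]
ft_force: [-1.1, -0.7, -1.3]
opening: 0.0631
```

Run:
```python
from h import *
T=tool(); go(*tray(48,-48),.15,102,T=T); G=go(*tray(48,-48),.15,102,T=T); go(*tray(48,-48),.0105,102,T=G)
```

```text
row 0.1399 -0.2007 0.0025 0.02 0.05 65.22  rows>= 6.1
row 0.1399 -0.2007 0.0025 0.02 0.05 65.22  rows>= 6.1
row 0.0 0.0 0.1395 0.0 -0.0 0.0  rows>= 2.2
```

carry_out:
  rows: "0.01 -0.015 0.0025 0 0 6;0.025 -0.035 0.0025 0 0 14;0.045 -0.065 0.0025 0 0 22;0.065 -0.095 0.0025 0 0 31;0.085 -0.125 0.0025 0 0 40;0.105 -0.155 0.0025 0 0 49;0.125 -0.18 0.0025 0 0 58;0.14 -0.2007 0.0025 0 0 65;0.14 -0.2007 0.0025 0 0 65.2;0.14 -0.2007 0.0025 0 0 65.2;0.14 -0.2007 0.0025 0 0 65.2;0.14 -0.2007 0.04 0 0 65.2;0.14 -0.2007 0.08 0 0 65.2;0.14 -0.2007 0.115 0 0 65.2;0.14 -0.2007 0.135 0 0 65.2;0.14 -0.2007 0.142 0 0 65.2;0.14 -0.2007 0.142 0 0 65.2;0.14 -0.2007 0.142 0 0 65.2"

```text
clock: 34.65
tool_pos: [0.4106, -0.3725, 0.0111]
tool_rot: [-0.001, 0.629, 0.778, 0.0]
ft_force: [-2.3, 3.2, 7.0]
opening: 0.0631
```

carry_out:
  rows: "0 0 0 0 0 0;0 0 0 0 0 0;0 0 0 0 0 0;0 0 -0.04 0 0 0;0 0 -0.09 0 0 0;0 0 -0.14 0 0 0;0 0 -0.14 0 0 0;0 0 -0.14 0 0 0"
  fingers: 0.08

```text
clock: 35.65
tool_pos: [0.4102, -0.3734, 0.1497]
tool_rot: [-0.0, 0.629, 0.777, 0.0]
ft_force: [0.6, 0.1, 0.1]
opening: 0.0786
```

Run:
```python
from h import *
T=tool(); print(np.round(T[:3,3],4))
im,d,P,M,f,i=cam("wrist")
q=P.reshape(-1,3)*1000; s=q[(abs(q[:,2]-25.5)<2)]; a=np.radians(TY); L=(s[:,:2]-TC)@np.array([[np.cos(a),-np.sin(a)],[np.sin(a),np.cos(a)]])
for lo,hi in((-72,-10),(10,72)):
    w=L[(L[:,0]>0)&(L[:,0]<95)&(L[:,1]>lo)&(L[:,1]<hi)]; print(len(w),np.percentile(w,[2,98],axis=0) if len(w) else "")
go(.5158,-.1665,.15,19.9,T=T)
```

```text
[ 0.4102 -0.3734  0.1497]
1996 [[ 17.39484153 -65.45945172]
 [ 76.97728253 -36.11594127]]
1451 [[17.41411765 35.62179044]
 [76.81497878 65.66095441]]
row 0.1804 0.1464 -0.0002 -0.03 -0.01 82.12  rows>= 7.7
```

carry_out:
  rows: "0.18 0.1464 0 0 0 82;0.18 0.1464 0 0 0 82;0.18 0.1464 0 0 0 82;0.18 0.1464 0 0 0 82;0.18 0.1464 0 0 0 82;0.18 0.1464 0 0 0 82;0.18 0.1464 0 0 0 82;0.18 0.1464 0 0 0 82;0.18 0.1464 0 0 0 82;0.18 0.1464 0 0 0 82;0.18 0.1464 0 0 0 82;0.18 0.1464 0 0 0 82"
  fingers: 0

```text
clock: 37.2
tool_pos: [0.5162, -0.1673, 0.1499]
tool_rot: [-0.0, 0.985, 0.174, -0.0]
ft_force: [-0.7, -0.8, 0.4]
opening: 0.0855
```

Run:
```python
from h import *
T=tool(); print(np.round(T[:3,3],4))
im,d,P,M,f,i=cam("wrist")
x,y,a=pack(P,im,(.5158,-.1665),.05); go(x,y,.001,a-90,T=T)
```

```text
[ 0.5162 -0.1673  0.1499]
pack 2113 [ 516.7 -165.6   33.8   65.2] yaw 110.0
row 0.0011 -0.0014 0.1489 -0.0 0.0 0.02  rows>= 2.4
```

carry_out:
  rows: "0.001 -0.0014 0.05 0 0 0;0.001 -0.0014 0.1 0 0 0;0.001 -0.0014 0.13 0 0 0;0.001 -0.0014 0.148 0 0 0;0.001 -0.0014 0.148 0 0 0;0.001 -0.0014 0.148 0 0 0"

```text
clock: 38.0
tool_pos: [0.5174, -0.1658, 0.0027]
tool_rot: [0.0, 0.985, 0.174, 0.001]
ft_force: [-0.3, -0.6, 0.3]
opening: 0.0857
```

carry_out:
  rows: "0 0 0 0 0 0;0 0 0 0 0 0;0 0 0 0 0 0;0 0 0 0 0 0;0 0 0 0 0 0;0 0 -0.04 0 0 0;0 0 -0.09 0 0 0;0 0 -0.15 0 0 0;0 0 -0.15 0 0 0;0 0 -0.15 0 0 0"
  fingers: 1

```text
clock: 39.25
tool_pos: [0.5164, -0.1654, 0.1525]
tool_rot: [0.0, 0.985, 0.174, 0.0]
ft_force: [-0.2, 0.5, -2.0]
opening: 0.063
```

Run:
```python
from h import *
T=tool(); print(np.round(T[:3,3],4)); G=go(*tray(48,0),.15,102,T=T); go(*tray(48,0),.012,102,T=G)
```

```text
[ 0.5164 -0.1654  0.1525]
row -0.1776 0.2069 0.0026 0.06 -0.01 -81.98  rows>= 7.7
row -0.0 0.0 0.138 0.0 -0.0 0.0  rows>= 2.2
```

carry_out:
  rows: "-0.01 0.012 0.0026 0 0 -5;-0.025 0.03 0.0026 0 0 -13;-0.045 0.053 0.0026 0 0 -22;-0.065 0.076 0.0026 0 0 -31;-0.085 0.1 0.0026 0 0 -40;-0.105 0.123 0.0026 0 0 -49;-0.125 0.146 0.0026 0 0 -58;-0.145 0.17 0.0026 0 0 -67;-0.165 0.193 0.0026 0 0 -76;-0.18 0.208 0.0026 0 0 -82;-0.18 0.208 0.0026 0 0 -82;-0.18 0.208 0.0026 0 0 -82;-0.18 0.208 0.0026 0 0 -82;-0.18 0.208 0.03 0 0 -82;-0.18 0.208 0.06 0 0 -82;-0.18 0.208 0.08 0 0 -82;-0.18 0.208 0.08 0 0 -82"

```text
clock: 41.38
tool_pos: [0.4182, -0.4206, 0.0704]
tool_rot: [-0.002, 0.629, 0.777, 0.0]
ft_force: [0.5, 0.4, -0.1]
opening: 0.0631
```

Run:
```python
from h import *
T=tool(); print(np.round(T[:3,3],4),robot.get_state()["ft_force"]); go(*tray(51,0),.012,102,T=T)
im,d,P,M,f,i=cam("side"); save("s2",im,(240,260,400,390),4.5)
```

```text
[ 0.4182 -0.4206  0.0704] [ 0.47531678  0.44765035 -0.11599609]
row -0.0007 -0.0007 0.0584 -0.11 -0.22 0.05  rows>= 0.9
```

View pics/s2.png

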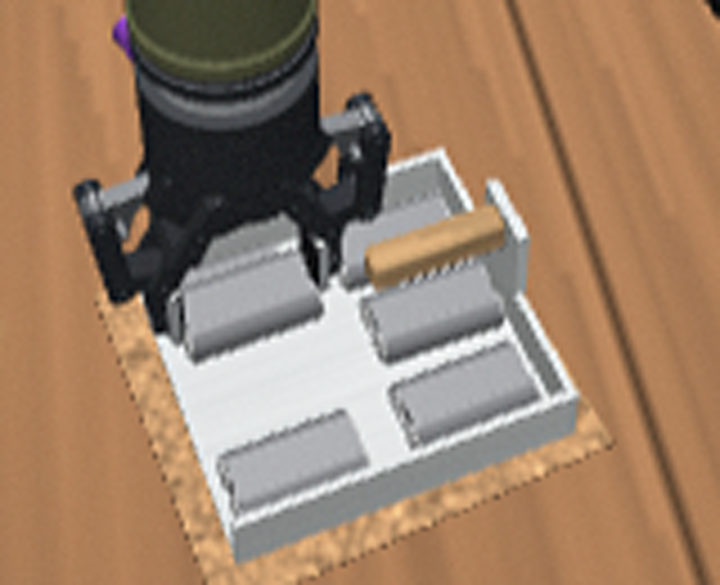

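The picture shows the pack held over the middle, with the gripper's linkage near the handle end. I'll shift 11 mm further out so it stays clear.

carry_out:
  rows: "-0.0007 0.01 0 0 0 0;-0.0007 0.0105 0.02 0 0 0;-0.0007 0.0105 0.035 0 0 0;-0.0007 0.0105 0.035 0 0 0"

```text
clock: 41.92
tool_pos: [0.4289, -0.4203, 0.0362]
tool_rot: [-0.001, 0.629, 0.777, 0.0]
ft_force: [-0.3, -0.4, -1.1]
opening: 0.0634
```

Run:
```python
from h import *
T=tool(); p=T[:3,3]*1000; a=np.radians(TY); print(np.round(p,1),(p[:2]-TC)@np.array([[np.cos(a),-np.sin(a)],[np.sin(a),np.cos(a)]]),robot.get_state()["ft_force"])
```

```text
[ 428.9 -420.3   36.2] [39.56692238  1.54558426] [-0.26249186 -0.37743665 -1.05583892]
```

carry_out:
  rows: "0 0 -0.02 0 0 0;0 0 -0.034 0 0 0;-0.0015 -0.01 -0.034 0 0 0;-0.0015 -0.0225 -0.034 0 0 0;-0.0015 -0.0225 -0.034 0 0 0;-0.0015 -0.0225 -0.01 0 0 0;-0.0015 -0.0225 0.01 0 0 0;-0.0015 -0.0225 0.02 0 0 0;-0.0015 -0.0225 0.024 0 0 0;-0.0015 -0.0225 0.024 0 0 0;-0.0015 -0.0225 0.024 0 0 0"

```text
clock: 43.3
tool_pos: [0.4079, -0.4277, 0.0136]
tool_rot: [0.001, 0.629, 0.777, -0.0]
ft_force: [0.3, 0.9, -1.0]
opening: 0.0629
```

Run:
```python
from h import *
T=tool(); p=T[:3,3]*1000; a=np.radians(TY); print(np.round(p,1),(p[:2]-TC)@np.array([[np.cos(a),-np.sin(a)],[np.sin(a),np.cos(a)]]),robot.get_state()["ft_force"])
```

```text
[ 407.9 -427.7   13.6] [61.62959191  4.36494147] [ 0.2742353   0.87018557 -1.02400342]
```

carry_out:
  rows: "0 0 0.0015 0 0 0;0 0 0.0015 0 0 0"

```text
clock: 43.55
tool_pos: [0.4076, -0.4274, 0.0118]
tool_rot: [0.0, 0.629, 0.777, -0.0]
ft_force: [-0.2, -0.6, -1.8]
opening: 0.063
```

carry_out:
  rows: "0 0 0 0 0 0;0 0 0 0 0 0;0 0 0 0 0 0;0 0 -0.04 0 0 0;0 0 -0.09 0 0 0;0 0 -0.15 0 0 0;0 0 -0.15 0 0 0;0 0 -0.15 0 0 0"
  fingers: 0.08

```text
clock: 44.55
tool_pos: [0.4072, -0.4269, 0.1615]
tool_rot: [-0.0, 0.629, 0.777, -0.0]
ft_force: [-0.2, 0.9, -1.0]
opening: 0.0788
```

Run:
```python
from h import *
T=tool(); print(np.round(T[:3,3],4))
im,d,P,M,f,i=cam("wrist"); np.savez("w11",im=im,P=P,T=T); save("w11",im)
q=P.reshape(-1,3)*1000; a=np.radians(TY); L=np.c_[(q[:,:2]-TC)@np.array([[np.cos(a),-np.sin(a)],[np.sin(a),np.cos(a)]]),q[:,2]]
s=L[abs(L[:,2]-25.5)<2]
for lo,hi in((-72,-27),(-27,29),(30,72)):
    w=s[(s[:,0]>0)&(s[:,0]<105)&(s[:,1]>lo)&(s[:,1]<hi)]; print(len(w),np.percentile(w,[2,98],axis=0)[:,:2])
w=L[(L[:,2]>74)&(L[:,2]<84)&(abs(L[:,1])<20)&(L[:,0]<0)&(L[:,0]>-100)]; print("handle",np.percentile(w,[2,50,98],axis=0))
w=w[w[:,0]>-78]; print("handle y",np.percentile(w[:,1],[3,97]))
go(*tray(-35,0),.2,12,T=T)
```

```text
[ 0.4072 -0.4269  0.1615]
2181 [[ 17.61252692 -65.12967336]
 [ 77.09362675 -36.1055786 ]]
1804 [[ 32.22059306 -10.03816682]
 [ 91.57982214  18.78150923]]
1575 [[17.53226879 36.1574141 ]
 [76.83671325 65.30121773]]
handle [[-85.83370986 -15.56043548  74.86603293]
 [-54.27769379  -1.25425129  78.66315823]
 [-11.79498273  14.80097128  80.17368737]]
handle y [-7.64533428  6.88542534]
row 0.0035 0.0972 -0.0385 -0.0 0.0 90.01  rows>= 8.4
```

View pics/w11.png

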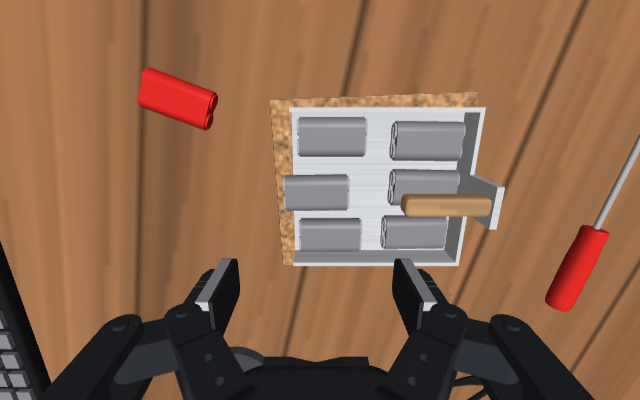

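Run:
```python
from h import *
T=tool(); go(*tray(-33,-.4),.15,12,T=T); go(*tray(-33,-.4),.049,12,T=T)
```

```text
row 0.0032 0.0955 0.0103 -0.14 -0.05 90.01  rows>= 8.4
row 0.003 0.0956 0.1113 -0.14 -0.05 90.01  rows>= 8.4
```

carry_out:
  rows: "0.003 0.0956 0 0 0 90;0.003 0.0956 0 0 0 90;0.003 0.0956 0 0 0 90;0.003 0.0956 0 0 0 90;0.003 0.0956 0 0 0 90;0.003 0.0956 0 0 0 90;0.003 0.0956 0 0 0 90;0.003 0.0956 0 0 0 90;0.003 0.0956 0 0 0 90;0.003 0.0956 0 0 0 90;0.003 0.0956 0 0 0 90;0.003 0.0956 0 0 0 90;0.003 0.0956 0.03 0 0 90;0.003 0.0956 0.07 0 0 90;0.003 0.0956 0.1 0 0 90;0.003 0.0956 0.112 0 0 90;0.003 0.0956 0.112 0 0 90;0.003 0.0956 0.112 0 0 90"
  fingers: 0

```text
clock: 46.85
tool_pos: [0.5013, -0.4053, 0.0509]
tool_rot: [0.001, 0.995, 0.105, 0.001]
ft_force: [-0.3, -0.3, 0.2]
opening: 0.0856
```

carry_out:
  rows: "0 0 0 0 0 0;0 0 0 0 0 0;0 0 0 0 0 0;0 0 0 0 0 0;0 0 0 0 0 0;0 0 0 0 0 0;0 0 0 0 0 0;0 0 0 0 0 0"
  fingers: 1

```text
clock: 47.85
tool_pos: [0.5005, -0.4043, 0.0499]
tool_rot: [0.0, 0.995, 0.105, 0.0]
ft_force: [-1.1, 2.0, 5.4]
opening: 0.0151
```

carry_out:
  rows: "0 0 -0.005 0 0 0;0 0 -0.012 0 0 0;0 0 -0.02 0 0 0;0 0 -0.03 0 0 0;0 0 -0.03 0 0 0;0 0 -0.03 0 0 0"

```text
clock: 48.6
tool_pos: [0.5003, -0.4044, 0.0797]
tool_rot: [0.0, 0.995, 0.105, 0.0]
ft_force: [0.3, 0.2, -7.5]
opening: 0.015
```

```bash
cat >> h.py <<'E'
def traytilt(P,T):
    """plane of tray packs/walls in the tool frame, seen by the wrist camera; prints tilt about tool y and x (deg)"""
    Q=((P-T[:3,3])@T[:3,:3]).reshape(-1,3)*1000
    # tray floor: expected tool z = 47-4=43 ; seen region ahead of handle (tool x negative)
    m=(abs(Q[:,0]+40)<75)&(abs(Q[:,1])<72)&(Q[:,2]>5)&(Q[:,2]<75); q=Q[m]
    h=np.histogram(q[:,2],np.arange(5,75,2)); print("z hist",{int(a):int(n) for n,a in zip(*h) if n>150})
    best=None; rng=np.random.default_rng(0)
    for _ in range(300):
        p=q[rng.choice(len(q),3)]; n=np.cross(p[1]-p[0],p[2]-p[0]); 
        if np.linalg.norm(n)<500: continue
        n/=np.linalg.norm(n); k=abs((q-p[0])@n)<1.2
        if abs(n[2])>.8 and (best is None or k.sum()>best.sum()): best=k
    w=q[best]; A=np.c_[w[:,:2],np.ones(len(w))]; c=np.linalg.lstsq(A,w[:,2],rcond=None)[0]; print("plane n",len(w),"slope x,y deg",np.degrees(np.arctan(c[:2])),"z0",c[2])
E
python3 - <<'E'
from h import *
T=tool(); s=robot.get_state(); print(np.round(T,4),s["ft_force"],s["torque"],s["opening"])
im,d,P,M,f,i=cam("wrist"); np.savez("w12",im=im,P=P,T=T); save("w12",im); traytilt(P,T)
im,d,P,*_=cam("top")
E
```

```text
[[ 9.781e-01  2.082e-01  1.000e-04  5.003e-01]
 [ 2.082e-01 -9.781e-01 -1.000e-04 -4.044e-01]
 [ 1.000e-04  1.000e-04 -1.000e+00  7.970e-02]
 [ 0.000e+00  0.000e+00  0.000e+00  1.000e+00]] [ 0.26153881  0.16226344 -7.52060783] [ 0.00943939 -0.16576191 -0.07434674] 0.014970535743138143
z hist {23: 6630, 25: 3739, 27: 1070, 29: 507, 31: 267, 41: 2358, 43: 2303}
plane n 8817 slope x,y deg [-0.32564929 -0.00552559] z0 24.65475951213921
```

```bash
cat >> h.py <<'E'
def pour(bx,by,lipz,th,T,yaw=191.4):
    a=np.radians(yaw); t=np.radians(th); l=box(bx,by)
    u=-118*np.cos(t)+43*np.sin(t); w=118*np.sin(t)+43*np.cos(t)
    return go(l[0]+u/1000*np.cos(a),l[1]+u/1000*np.sin(a),lipz+w/1000,yaw-180,pitch=th,T=T)
E
python3 - <<'E'
from h import *
T=tool(); go(.5003,-.4044,.33,12,T=T); T[2,3]=.33
G=pour(0,-30,.28,0,T); print(G[:3,3]); pour(0,-30,.2,0,G)
for th in(10,20,24,30,36,42,50): pour(0,-30,.18,th,G)
E
```

```text
row 0.0 0.0001 -0.2508 -0.04 0.03 0.02  rows>= 4.0
row 0.3383 -0.6858 0.0073 -0.04 0.03 0.62  rows>= 12.2
[0.68818802 0.33700271 0.323     ]
row 0.0 0.0 0.08 0.0 0.0 0.0  rows>= 1.3
row -0.0093 0.0 0.0802 -0.0 10.0 0.0  rows>= 1.3
row -0.0218 -0.0 0.0622 0.0 20.0 0.0  rows>= 1.9
row -0.0277 0.0 0.0557 -0.0 24.0 0.0  rows>= 2.2
row -0.0373 -0.0 0.0468 0.0 30.0 -0.0  rows>= 2.8
row -0.0478 -0.0 0.0389 -0.0 36.0 -0.0  rows>= 3.4
row -0.0591 0.0 0.0321 -0.0 42.0 -0.0  rows>= 3.9
row -0.0751 0.0 0.025 -0.0 50.0 -0.0  rows>= 4.7
```

carry_out:
  rows: "0 0 -0.01 0 0 0;0 0 -0.03 0 0 0;0 0 -0.055 0 0 0;0 0 -0.08 0 0 0;0 0 -0.11 0 0 0;0 0 -0.14 0 0 0;0 0 -0.17 0 0 0;0 0 -0.2 0 0 0;0 0 -0.225 0 0 0;0 0 -0.24 0 0 0;0 0 -0.25 0 0 0;0 0 -0.25 0 0 0;0 0 -0.25 0 0 0"

```text
clock: 50.32
tool_pos: [0.4999, -0.404, 0.3282]
tool_rot: [-0.001, 0.995, 0.105, -0.001]
ft_force: [-0.1, -0.8, -8.4]
opening: 0.0152
```

carry_out:
  rows: "0.003 -0.006 0 0 0 0;0.009 -0.018 0 0 0 0;0.018 -0.036 0 0 0 0;0.031 -0.062 0 0 0 0;0.046 -0.093 0 0 0 0;0.063 -0.127 0 0 0 0;0.08 -0.162 0 0 0 0;0.098 -0.198 0 0 0 0;0.116 -0.235 0 0 0 0;0.134 -0.271 0 0 0 0;0.151 -0.307 0 0 0 0;0.169 -0.343 0 0 0 0;0.187 -0.379 0 0 0 0;0.205 -0.415 0 0 0 0;0.223 -0.451 0 0 0 0;0.24 -0.487 0 0 0 0;0.258 -0.523 0 0 0 0;0.276 -0.559 0 0 0 0;0.293 -0.594 0 0 0 0;0.308 -0.624 0 0 0 0"

```text
clock: 52.82
tool_pos: [0.6708, 0.2732, 0.3295]
tool_rot: [-0.0, 0.994, 0.106, -0.0]
ft_force: [-0.5, -0.5, -7.1]
opening: 0.0151
```

Run:
```python
from h import *
T=tool(); s=robot.get_state(); print(np.round(T[:3,3],4),s["ft_force"])
G=pour(0,-30,.28,0,T)
im,d,P,M,f,i=cam("wrist"); traytilt(P,T)
```

```text
[0.6708 0.2732 0.3295] [-0.45176811 -0.47065499 -7.09087267]
row 0.0304 -0.0588 0.0065 -0.02 0.01 0.72  rows>= 1.1
z hist {23: 6516, 25: 3842, 27: 1083, 29: 542, 31: 250, 41: 2388, 43: 2277}
plane n 8772 slope x,y deg [-0.15175224  0.05936596] z0 24.646461557810667
```

carry_out:
  rows: "0.008 -0.016 0 0 0 0;0.018 -0.036 0.003 0 0 0.4;0.026 -0.05 0.006 0 0 0.7;0.0304 -0.0588 0.012 0 0 0.7;0.0304 -0.0588 0.022 0 0 0.7;0.0304 -0.0588 0.037 0 0 0.7;0.0304 -0.0588 0.052 0 0 0.7;0.0304 -0.0588 0.065 0 0 0.7;0.0304 -0.0588 0.075 0 0 0.7;0.0304 -0.0588 0.08 0 0 0.7;0.0304 -0.0588 0.08 0 0 0.7;0.0304 -0.0588 0.08 0 0 0.7"

```text
clock: 54.38
tool_pos: [0.6896, 0.3341, 0.2503]
tool_rot: [-0.0, 0.995, 0.099, 0.001]
ft_force: [0.4, 0.6, -7.8]
opening: 0.0148
```

Run:
```python
from h import *
T=tool(); s=robot.get_state(); print(np.round(T[:3,3],4),s["ft_force"])
for th in(10,20,24,30,36,42,50): pour(0,-30,.185,th,T)
```

```text
[0.6896 0.3341 0.2503] [ 0.44754486  0.62407169 -7.79375546]
row -0.0101 -0.0032 0.0024 -0.01 9.92 -0.08  rows>= 0.9
row -0.0226 -0.0031 -0.0155 -0.0 19.92 -0.08  rows>= 1.9
row -0.0285 -0.0031 -0.022 0.0 23.92 -0.08  rows>= 2.2
row -0.0381 -0.0031 -0.031 0.01 29.92 -0.08  rows>= 2.8
row -0.0486 -0.0031 -0.0389 0.01 35.92 -0.08  rows>= 3.4
row -0.0598 -0.0031 -0.0457 0.01 41.92 -0.08  rows>= 3.9
row -0.0758 -0.0031 -0.0528 0.02 49.92 -0.08  rows>= 4.7
```

carry_out:
  rows: "-0.003 -0.001 0.001 0 3 0;-0.0065 -0.002 0.002 0 6.5 0;-0.01 -0.003 0.0024 0 10 0;-0.0165 -0.003 -0.0065 0 15 0;-0.0226 -0.003 -0.0155 0 20 0;-0.0285 -0.003 -0.022 0 24 0;-0.0285 -0.003 -0.022 0 24 0;-0.0285 -0.003 -0.022 0 24 0;-0.0285 -0.003 -0.022 0 24 0"

```text
clock: 55.5
tool_pos: [0.6617, 0.3314, 0.2715]
tool_rot: [-0.021, 0.973, 0.096, 0.207]
ft_force: [0.3, -0.2, -6.7]
opening: 0.015
```

Run:
```python
from h import *
T=tool(); s=robot.get_state(); print(np.round(T[:3,3],4),s["ft_force"],"tilt",np.degrees(np.arccos(-T[2,2])))
lip=T[:3,:3]@np.array([-.118,0,.043])+T[:3,3]; print("lip",lip,inbox(lip))
for th in(28,32,36,42,50): pour(0,-30,.185,th,T)
```

```text
[0.6617 0.3314 0.2715] [ 0.34497003 -0.18394523 -6.72403179] tilt 23.98132692551725
lip [0.57307087 0.31370365 0.18424025] [-8.56449270e-02 -3.05487508e+01  1.84240255e+02]
row -0.0035 -0.0003 -0.0091 0.04 4.02 -0.1  rows>= 0.4
row -0.0073 -0.0002 -0.017 0.04 8.02 -0.1  rows>= 0.7
row -0.0117 -0.0002 -0.0245 0.05 12.02 -0.1  rows>= 1.1
row -0.0193 -0.0002 -0.0353 0.05 18.02 -0.1  rows>= 1.7
row -0.031 -0.0002 -0.0483 0.06 26.02 -0.09  rows>= 2.4
```

carry_out:
  rows: "-0.0017 0 -0.0045 0 2 0;-0.0035 0 -0.009 0 4 0;-0.0054 0 -0.013 0 6 0;-0.0073 0 -0.017 0 8 0;-0.0095 0 -0.021 0 10 0;-0.0117 0 -0.0245 0 12 0;-0.0117 0 -0.0245 0 12 0;-0.0117 0 -0.0245 0 12 0;-0.0155 0 -0.03 0 15 0;-0.0193 0 -0.0353 0 18 0;-0.0193 0 -0.0353 0 18 0;-0.025 0 -0.042 0 22 0;-0.031 0 -0.0483 0 26 0;-0.031 0 -0.0483 0 26 0;-0.031 0 -0.0483 0 26 0;-0.031 0 -0.0483 0 26 0;-0.031 0 -0.0483 0 26 0"

```text
clock: 57.62
tool_pos: [0.6145, 0.322, 0.3036]
tool_rot: [-0.042, 0.902, 0.089, 0.421]
ft_force: [-0.6, 1.0, -2.8]
opening: 0.0153
```

Run:
```python
from h import *
T=tool(); s=robot.get_state(); print(np.round(T[:3,3],4),s["ft_force"],s["opening"])
im,d,P,M,f,i=cam("wrist"); save("w13",im); traytilt(P,T)
Q=inbox(P); 
for n in("side","top"):
    im,d,P,*_=cam(n); save("p_"+n,im);
```

```text
[0.6145 0.322  0.3036] [-0.56191     1.03885033 -2.8090885 ] 0.015254129393708727
z hist {41: 10297, 43: 7638}
plane n 17206 slope x,y deg [ 0.09609375 -0.05605731] z0 42.910579729535826
```

Run:
```python
from h import *
T=tool(); p=T[:3,3]
go(p[0],p[1],p[2]+.06,11.4,pitch=50,T=T); G=go(.688,.337,.33,12.0,T=T)
go(*tray(-33,-.4),.33,12.0,T=G);
```

```text
row 0.046 -0.0 -0.0386 0.07 -0.0 -0.07  rows>= 1.0
row 0.0692 -0.0004 0.0407 0.3 -50.0 -0.66  rows>= 4.7
row -0.3383 0.685 0.0 -0.0 0.0 -0.0  rows>= 12.2
```

carry_out:
  rows: "0.023 0 -0.019 0 0 0;0.046 0 -0.0386 0 0 0;0.05 0 -0.03 0 -10 -0.1;0.055 0 -0.01 0.1 -20 -0.3;0.06 0 0.01 0.2 -30 -0.4;0.065 0 0.025 0.2 -40 -0.5;0.069 0 0.0407 0.3 -50 -0.7;0.069 0 0.0407 0.3 -50 -0.7;0.069 0 0.0407 0.3 -50 -0.7;0.069 0 0.0407 0.3 -50 -0.7"

```text
clock: 59.02
tool_pos: [0.6866, 0.3367, 0.3322]
tool_rot: [-0.0, 0.994, 0.105, 0.002]
ft_force: [-0.5, 0.8, -3.1]
opening: 0.0151
```

Run:
```python
from h import *
T=tool(); print(np.round(T,3)); go(*tray(-33,-.4),.33,12.0,T=T);
```

```text
[[ 0.978  0.21   0.003  0.687]
 [ 0.21  -0.978  0.001  0.337]
 [ 0.004 -0.    -1.     0.332]
 [ 0.     0.     0.     1.   ]]
row -0.3381 0.6844 0.0009 -0.01 -0.2 0.1  rows>= 12.2
```

carry_out:
  rows: "-0.01 0.02 0 0 0 0;-0.03 0.06 0 0 0 0;-0.055 0.11 0 0 0 0;-0.08 0.16 0 0 0 0;-0.105 0.21 0 0 0 0;-0.13 0.26 0 0 0 0;-0.155 0.31 0 0 0 0;-0.18 0.36 0 0 0 0;-0.205 0.415 0 0 0 0;-0.23 0.465 0 0 0 0;-0.255 0.515 0 0 0 0;-0.28 0.57 0 0 0 0;-0.305 0.62 0 0 0 0;-0.325 0.66 0 0 0 0;-0.338 0.6845 0 0 -0.2 0;-0.338 0.6845 0 0 -0.2 0;-0.338 0.6845 0 0 -0.2 0;-0.338 0.6845 0 0 -0.2 0"

```text
clock: 61.28
tool_pos: [0.5002, -0.4017, 0.3313]
tool_rot: [0.001, 0.994, 0.106, -0.001]
ft_force: [-0.9, 0.5, -2.4]
opening: 0.0153
```

Run:
```python
from h import *
T=tool(); s=robot.get_state(); print(np.round(T[:3,3],4),s["ft_force"]); go(*tray(-33,-.4),.0505,12.0,T=T)
im,d,P,M,f,i=cam("wrist"); traytilt(P,T)
im,d,P,*_=cam("top"); save("end1",im,s=1.25); Q=inbox(P)
z=Q[...,2]; hsv=cv2.cvtColor(im,cv2.COLOR_RGB2HSV)
m=(abs(Q[...,0])<100)&(abs(Q[...,1])<90)&(z<160)
print("in box z pct",np.nanpercentile(z[m],[2,25,50,75,95,99.5]),m.sum())
m=(Q[...,2]>180)&(Q[...,2]<195)&(np.hypot(Q[...,0]+95,Q[...,1]-85)<50); c=np.median(Q[m],0); print("latch",np.arctan2(-(c[0]+95),c[1]-85))
```

```text
[ 0.5002 -0.4017  0.3313] [-0.94961553  0.45358805 -2.40462219]
row -0.0005 0.001 0.2808 0.09 0.12 0.15  rows>= 4.5
z hist {41: 10417, 43: 7527}
plane n 17068 slope x,y deg [-0.14098108 -0.00945472] z0 42.84254839482074
in box z pct [  5.87696958  10.27012449  22.68020951  74.55358244 146.48341574
 156.95085014] 5793
latch 1.499557469579134
```

View pics/end1.png

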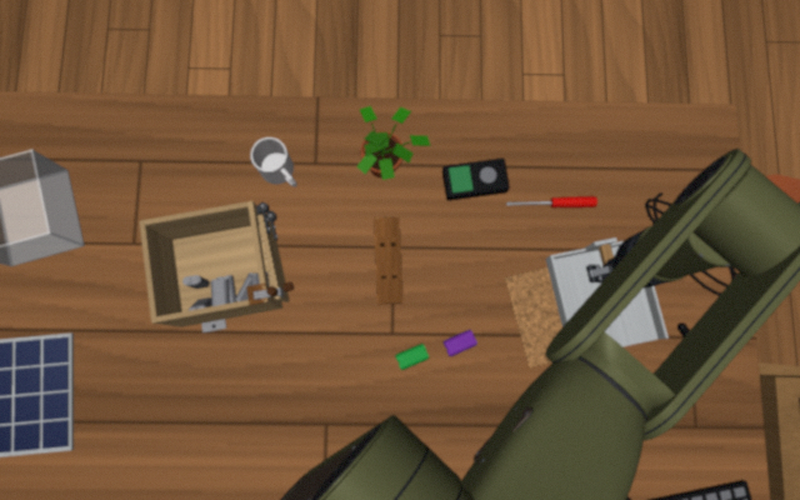

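All packs lie in the box in a pile near (225,290), and the door and latch are still in place. The tray hangs empty over its mat, so I'll set it down.

carry_out:
  rows: "-0.0005 0.001 0.04 0 0 0;-0.0005 0.001 0.09 0 0 0;-0.0005 0.001 0.14 0 0 0;-0.0005 0.001 0.19 0 0 0;-0.0005 0.001 0.23 0 0 0;-0.0005 0.001 0.26 0 0 0;-0.0005 0.001 0.272 0 0 0;-0.0005 0.001 0.278 0 0 0;-0.0005 0.001 0.281 0 0 0;-0.0005 0.001 0.281 0 0 0;-0.0005 0.001 0.281 0 0 0"

```text
clock: 62.75
tool_pos: [0.4994, -0.4053, 0.05]
tool_rot: [0.001, 0.994, 0.105, -0.001]
ft_force: [0.5, -0.5, -1.7]
opening: 0.0149
```

carry_out:
  rows: "0 0 0 0 0 0;0 0 0 0 0 0;0 0 0 0 0 0;0 0 0 0 0 0;0 0 0 0 0 0;0 0 0 0 0 0;0 0 -0.03 0 0 0;0 0 -0.08 0 0 0;0 0 -0.14 0 0 0;0 0 -0.2 0 0 0;0 0 -0.2 0 0 0;0 0 -0.2 0 0 0"
  fingers: 0

```text
clock: 64.25
tool_pos: [0.4993, -0.4042, 0.2489]
tool_rot: [0.0, 0.994, 0.105, -0.002]
ft_force: [0.2, 1.1, -0.4]
opening: 0.0854
```

Run:
```python
from h import *
T=tool(); s=robot.get_state(); print(np.round(T[:3,3],4),s["ft_force"],s["opening"])
im,d,P,M,f,i=cam("wrist"); q=P.reshape(-1,3)*1000; a=np.radians(TY); L=np.c_[(q[:,:2]-TC)@np.array([[np.cos(a),-np.sin(a)],[np.sin(a),np.cos(a)]]),q[:,2]]
w=L[(abs(L[:,0])<78)&(abs(L[:,1])<65)&(L[:,2]<12)&(L[:,2]>2)]; c=np.linalg.lstsq(np.c_[w[:,:2],np.ones(len(w))],w[:,2],rcond=None)[0]; print("floor",len(w),np.degrees(c[:2]),c[2])
w=L[(abs(L[:,2]-35)<2.5)&(abs(L[:,0])<100)&(abs(L[:,1])<95)]; print("walls",len(w),cv2.minAreaRect(w[:,:2].astype(np.float32)))
D=np.load("w11.npz")
im,d,P,*_=cam("top"); Q=inbox(P); z=Q[...,2]; hsv=cv2.cvtColor(im,cv2.COLOR_RGB2HSV)
m=(Q[...,0]>-98)&(Q[...,0]<98)&(abs(Q[...,1])<88)&(hsv[...,1]<60)&(z>8); print("grey in box",m.sum(),"z",np.percentile(z[m],[5,50,95,99]),"x",np.percentile(Q[m][:,0],[1,99]),"y",np.percentile(Q[m][:,1],[1,99]))
m=(hsv[...,1]<60)&(abs(P[...,2]-.0185)<.004)&(P[...,0]>.25)&(P[...,0]<.9)&(P[...,1]>-.3)&(P[...,1]<.6); k,l,st,c=cv2.connectedComponentsWithStats(m.astype(np.uint8)); print("grey elsewhere",[(st[j,4],np.round(np.median(P[l==j],0),3)) for j in range(1,k) if st[j,4]>40])
m=(abs(Q[...,2]-142)<3)&(Q[...,0]<-104)&(Q[...,0]>-160)
for y in(-60,-30,0,30,60,85):
    t=m&(abs(Q[...,1]-y)<8); print(y,t.sum(),np.round(np.percentile(Q[t][:,0],[5,95]),1) if t.sum()>3 else "",end="; ")
mm=(P[...,2]<.006)&(P[...,2]>.0008)&(P[...,0]<.62)&(P[...,0]>.3)&(P[...,1]<-.28)&(P[...,1]>-.54)&(hsv[...,2]>110); 
save("end2",im)
```

```text
[ 0.4993 -0.4042  0.2489] [ 0.15521621  1.10263613 -0.40944465] 0.08540858724248945
floor 9452 [-0.02779095  0.02176067] 7.031789149373105
walls 1296 ((0.980133056640625, 0.779754638671875), (155.26821899414062, 172.5271759033203), 89.94659423828125)
grey in box 869 z [ 25.85841307  45.97684395  76.45068738 163.90277637] x [-92.88126757  65.48888727] y [10.83917919 84.04837161]
grey elsewhere []
-60 21 [-123.5 -111. ]; -30 18 [-123.6 -110.8]; 0 18 [-126.4 -110.6]; 30 7 [-123.9 -113.3]; 60 10 [-129.  -110.4]; 85 1 ;
```

```bash
python3 -c "
from workcell import ticket
print(ticket.sign_off())"
```

```text
the job is handed in; nothing more can be done
None
```

I finished every step and handed the job in at about 64 s of the 210 s allowed; `sign_off` gave no verdict.

- **Door and latch:** I hung the door on both pins, swung it shut and turned the latch. After I let go, the upper knuckle's top was at about 136 mm, which is its seated height. The latch read 1.54 rad from close by, and 1.49 to 1.50 rad from the top camera. The shut leaf's outer face is at about box x -120 to -124 mm.
- **Packs:** I placed the three grey loose packs on the tray with the three already there. One loose pack had been knocked aside, so I measured it again first. Then I tipped the tray to 50° over the mouth.
    - **Off the tray:** The load dropped from about 7.5 N to 2.8 N, and the camera saw only bare tray floor.
    - **In the box:** The packs show there, with their tops mostly below 80 mm. I saw no grey pack on the part of the bench I searched. I did not count six separately, because they lie in a pile.
- **Tray:** It is back on its mat within about 1 mm of where it started. It lies flat to within 0.1°.
- **Bystanders:** The mug, plant, meter and screwdriver look unmoved in the last top picture I viewed. The green and purple look-alikes also look unmoved; the arm hid the red one in that picture, but I never went near it.

The only disagreements were small ones: the latch readings above, and a few millimetres between the close-up and top-camera readings of the door face. Both are well inside the limits.

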